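# Stack a guitar heel in its gluing jig

### The job

Dry-stack the guitar heel squarely in the pocket of the leaning gluing jig: first the thick heel block flat on the pocket floor, then the middle block, then the thin heel cap, lowering each piece in rather than dropping it. Then swing the hold-down arm over until its rubber pad rests on the cap and leave it there. Leave the tape roll, the spring clamp and the block plane where they lie.

Things in the scene. Friction and masses are not known exactly. Their poses are not given: they have to be found in the camera images.
- heel_block: sawn dark-wood piece of a guitar heel, 90 mm (its x) by 60 mm (its y) by 34 mm thick (its z), the thickest of the three, about 0.1 kg; square-edged, the same either way up or round; starts lying flat on the bench at any of three places. Origin at the centre of the piece.
- mid_block: sawn dark-wood piece of a guitar heel, 90 mm (its x) by 60 mm (its y) by 22 mm thick (its z), the middle one in thickness, about 0.07 kg; square-edged, the same either way up or round; starts lying flat on the bench at any of three places. Origin at the centre of the piece.
- heel_cap: sawn dark-wood piece of a guitar heel, 90 mm (its x) by 60 mm (its y) by 12 mm thick (its z), the thinnest, about 0.045 kg; square-edged, the same either way up or round; starts lying flat on the bench at any of three places. Origin at the centre of the piece.
- cradle: Pocket of the fixed wooden gluing jig, its floor sloping 25 degrees. Origin at the centre of the pocket floor, 60 mm above the bench; x up the slope (roughly to the robot's left), y across (roughly towards the robot), z square out of the floor, leaning 25 degrees to the robot's right. Pocket 95 mm (x) by 65 mm (y), 70 mm deep. Pieces lie with their 90 mm along x.
- pocket_mouth (a point): Centre of the mouth, 70 mm out from the floor along the cradle's z, level with the wall tops. Walls: 15 mm thick fences across both x ends, and a 15 mm thick, 23 mm long side cheek at each corner, so each long side has a 49 mm wide gap in its middle, open down to the floor, for fingers. Wall tops: 8 mm lead-in bevels. A freed piece may slide 2 mm to the low fence. The full stack is 68 mm high.
- holddown (a joint): Angle of the steel hold-down arm, rad: 0 when it lies parallel to the pocket floor with its pad just on the full stack; grows as it opens, up and over to the upper side. Starts standing open at 1.95 to 2.2 (stop at 2.3), its tip then up to 325 mm above the bench. The hinge is stiff (0.35 N m, about 3 N at the handle): the arm stays where it is left.
- holddown_hinge (a point): Point on the hold-down arm's hinge axis (which runs along the cradle's y), behind the upper fence at cradle x = 78, y = 0, z = 94 mm, between steel ears 36 mm wide overall that reach up to cradle z = 102 mm.
- holddown_handle (a point): Centre of the wooden grip at the arm's end, 122 mm from the hinge. The grip is 50 mm long (95 to 145 mm from the hinge), 24 mm wide (along the cradle's y) and 22 mm thick. Pinched, it turns and slips stiffly in the fingers; closed fingers can also push it over from behind and press it down. At angle a it lies at cradle x = 78 - 122 cos a, z = 94 + 122 sin a mm.
- holddown_pad (a point): Centre of the underside of the 36 mm round rubber pad under the arm, 78 mm from the hinge along the arm and 26 mm below its centreline; with the arm closed it is over the centre of the pocket.
- tape_roll: Bystander: roll of paper tape lying flat, 96 mm across, 24 mm high. Origin at the centre of its underside.
- spring_clamp: Bystander: black spring clamp lying on its side, about 150 by 90 mm, 24 mm high. Origin at its pivot, on the bench.
- block_plane: Bystander: small steel block plane, 150 by 44 mm, 40 mm high. Origin at the centre of its sole.
Mind the look-alikes: they are no part of the job. What is shaped like the mid_block but blue is not meant. What is shaped like the heel_cap but red is not meant.

How it is judged:
By the outcome, as a careful person would: the job done as asked, in the order asked, and still so for the second after the job is handed in, with the robot touching nothing.
It also fails if it takes over 72 s, if anything falls off the work surface, if the arm or the gripper's body presses on something with over 40 N, if the wrist force passes 120 N, or if a joint passes its speed limit or range.

### The arm

A 7-joint arm with a two-finger parallel gripper is mounted at the origin on the work surface. World frame = base frame: x ahead of the robot, y to its left, z up, the work surface at z = 0. Lengths are in m, angles in degrees, forces in N, time in s.
With the tool pointing down it reaches from about 0.35 to 0.9 m from the base axis. Payload 19.9 kg.
Tool frame: the origin (TCP) lies at the very end of the fingers, on their centre line; the grasp point (between the pads) lies 19 mm behind it; z points along the fingers, x is the direction in which the jaws open and shut, and the axes are right-handed (so a half turn about z gives the same grasp; the last joint's range is limited). The gripper opens to 94 mm and grips with 3 to 60 N. Pads are 16 mm wide; open, the fingers measure 119 mm over their backs; the gripper's body (75 mm by 177 mm) begins 78 mm behind the grasp point.
Start: joints at [-66.377, 23.915, -0.59, 92.452, 0.269, 63.638, -3.037], TCP at [0.274, 0.562, 0.205] pointing down, gripper open.
Joint ranges: [-161.28, 161.28], [-22.2, 115.67], [-73.04, 71.86], [3.21, 147.25], [-68.34, 248.33], [10.77, 114.83], [-161.83, 161.83]. Speed limits (degrees/s): [108.29, 108.29, 136.94, 136.94, 172.46, 172.46, 172.46].

### API

Orientations are given as a 3x3 rotation matrix whose columns are the frame's x, y, z axes.
In Python, from plant import ctrl, eyes, sign_off, models gives the robot as it stands. The module is installed in compiled form; this text tells all that it offers.
- The arm moves only by the shell command python3 -m creep 'ROWS'. ROWS is JSON, a list of rows, each a list of 7 numbers: the shift along the tool's x, y, z in m, then the turn, a rotation vector about the tool's x, y, z in degrees, then the opening, from 0 (shut) to 1 (fully open). A call has 1 to 8 rows; each row shifts and turns the commanded pose from where the row before left it, along the tool's axes as they then stand; what a row does not reach is not made up. A row lasts 1/12 s, in which the tool goes at most 41.7 mm and 7.16 degrees, less where a joint would pass 70% of its speed; a pose out of reach is approached as far as the arm can. A call is refused whole if a number of a shift passes 0.0417 or a number of a turn 7.16, either way. A call with a gripper value outside its range is refused whole. The fingers move at their own pace and stop on an object; the grip force is fixed at half the most. Time passes only in rows, so rows that do not move let the fingers close. It gives the time, the measured TCP pose, the force and the opening at its end, in the units of the state.
- ctrl.get_state(): the state, without advancing time (a new reading comes with each control period).
- eyes.grab_frame(name): name is "scene" or "top" or "wrist"; returns (picture, depth): 400x640x3 uint8, red, green, blue; 400x640 float32, m along the optical axis (not along the pixel's ray), 0 where there is no reading.
- eyes.camera_model(name): a dict with "fx", "fy", "cx", "cy" (pixels), "view" (4x4, takes a point from world to camera coordinates). Camera axes: x right, y down, z forward; pixel columns grow to the right and rows downward; lengths in m; the calibration is good to about 2 mm. A picture is of the moment at which its call begins: read the wrist's pose just before it. camera_model takes no time and is no camera call; for the wrist camera it gives the pose at the moment of the call.
- sign_off(): hands the job in, once; it reports no verdict.
Trained networks look in the newest picture that a camera, given by its name, has taken for a name from the list of things; names that differ only in an ending like _2 or _b are one class to them, and where a whole thing is asked for, a point or a joint stands for the part that bears it (a point fixed in the world has none). Each returns a list of dicts, best first, with "p" (0 to 1); they miss things now and then, are a little off and sometimes report something else, mostly with a low value. They report only what shows in the picture. A call takes as long as a camera call. They do not tell look-alikes from the thing itself.
- models.search_frame(camera, label): "bbox" ([left, top, right, bottom] in pixels, round what is visible of it).
The state is a dict: "time": time; "qpos": joint angles; "joint_velocities": joint speeds; "joint_torque": joint torques, N m; "tcp_pos": TCP position; "eef_rot": TCP orientation; "ft_force": force on the tool from outside, world axes, zero at the start; "ft_torque": the same for the moment, N m; "width": opening from 0.0 (shut) to 1.0 (fully open).
Only numpy, scipy, OpenCV 4.12 (cv2) and the standard library are available. Lean on these libraries where they do the work, as an engineer would, in place of code of your own. Each camera call takes 0.05 s, during which the arm holds its last target. There are 200 camera calls.

## Working session

There is one attempt and no reset: what is moved stays moved. The work goes in short steps, Python scripts to look and compute and a shell command to move; the robot and the scene stay as the last step left them, time stands still between calls to the robot, and variables do not carry over. Pictures are saved under pics/ and viewed, about 8 in all and at most 12, crops included, and the job is handed in when it is done.

```bash
mkdir -p pics; cat > h.py <<'E'
import numpy as np, cv2
from plant import ctrl, eyes, models
def cam(n):
    m=eyes.camera_model(n); return m
def grab(n,f=None):
    m=cam(n); p,d=eyes.grab_frame(n)
    if f: cv2.imwrite('pics/'+f,cv2.cvtColor(p,cv2.COLOR_RGB2BGR))
    return p,d,m
def cloud(d,m):
    v,u=np.mgrid[0:d.shape[0],0:d.shape[1]]
    c=np.stack([(u-m['cx'])/m['fx']*d,(v-m['cy'])/m['fy']*d,d,np.ones_like(d)],-1)
    w=c@np.linalg.inv(np.array(m['view'])).T
    w=w[...,:3]; w[d==0]=np.nan; return w
def st():
    s=ctrl.get_state(); return s
E
python3 - <<'E'
from h import *
s=st();print({k:np.round(v,3).tolist() for k,v in s.items()})
for n in('top','scene'):
    p,d,m=grab(n,n+'1.png'); np.savez(n+'1.npz',p=p,d=d,V=np.array(m['view']),**{k:m[k] for k in('fx','fy','cx','cy')})
    print(n,np.linalg.inv(np.array(m['view'])).round(3).tolist(),m['fx'])
a=cv2.imread('pics/top1.png')
cv2.imwrite('pics/t1.png',a)
for l in ('heel_block','mid_block','heel_cap','holddown_handle'):
    print(l,[(np.round(r['bbox']).tolist(),round(r['p'],2)) for r in models.search_frame('top',l)])
E
```

```text
{'time': 0.0, 'qpos': [-66.376, 23.947, -0.591, 92.484, 0.269, 63.637, -3.035], 'joint_velocities': [-0.124, 0.003, -0.018, 0.045, -0.002, 0.081, -0.034], 'joint_torque': [-0.002, -85.128, 0.637, -42.602, -0.049, 0.018, 0.0], 'tcp_pos': [0.274, 0.561, 0.205], 'eef_rot': [[0.438, 0.899, -0.0], [0.899, -0.438, -0.001], [-0.001, 0.0, -1.0]], 'ft_force': [0.144, -0.087, 0.451], 'ft_torque': [0.023, 0.014, -0.032], 'width': 0.997}
top [[0.027, -0.976, 0.214, 0.28], [-1.0, -0.026, 0.009, -0.121], [-0.004, -0.214, -0.977, 1.509], [0.0, 0.0, 0.0, 1.0]] 490.23929979387685
scene [[0.028, 0.657, -0.754, 1.448], [1.0, -0.026, 0.014, -0.131], [-0.01, -0.754, -0.657, 0.88], [0.0, 0.0, 0.0, 1.0]] 486.17633527441564
heel_block [([330.0, 179.0, 363.0, 206.0], 0.82), ([267.0, 136.0, 315.0, 159.0], 0.64)]
mid_block [([312.0, 227.0, 346.0, 258.0], 0.85), ([285.0, 179.0, 323.0, 211.0], 0.83), ([382.0, 249.0, 414.0, 277.0], 0.62)]
heel_cap [([426.0, 253.0, 464.0, 286.0], 0.75), ([382.0, 248.0, 414.0, 279.0], 0.62)]
holddown_handle [([198.0, 194.0, 228.0, 212.0], 0.62), ([380.0, 249.0, 413.0, 280.0], 0.6)]
```

View pics/top1.png

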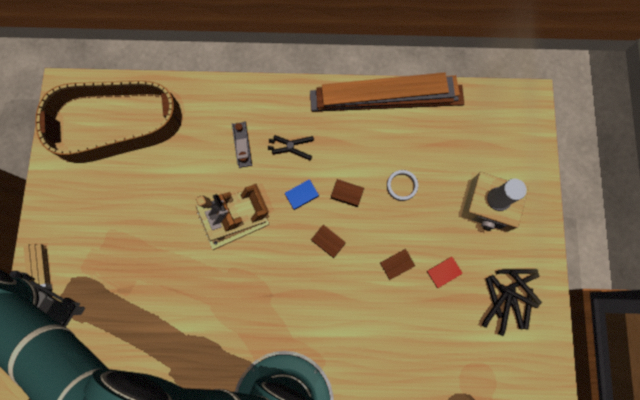

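View pics/scene1.png

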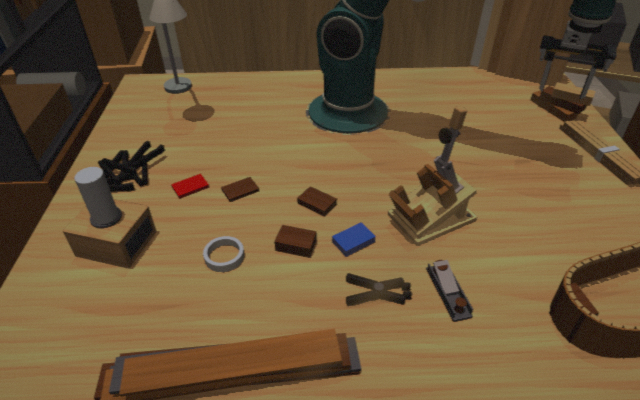

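The top view shows three dark pieces: (347,192) thick, (328,240) mid, (397,264) thin. The jig is near (232,210), with the arm standing open to the left.

```bash
cat > fit.py <<'E'
from h import *
def load(n):
    z=np.load(n+'1.npz'); m={k:float(z[k]) for k in('fx','fy','cx','cy')}; m['view']=z['V']; return z['p'],z['d'],m
p,d,m=load('top'); w=cloud(d,m)
hsv=cv2.cvtColor(p,cv2.COLOR_RGB2HSV)
print('bench z',np.nanmedian(w[300:330,380:440,2]), np.nanmedian(w[215:235,400:460,2]))
for n,(l,t,r,b) in dict(heel=(325,172,370,212),mid=(305,220,352,264),cap=(375,243,420,285)).items():
    g=p[t:b,l:r].astype(int); mk=((g[...,0]<130)).astype(np.uint8)
    k,lab,stt,c=cv2.connectedComponentsWithStats(mk); i=1+stt[1:,4].argmax()
    q=w[t:b,l:r][lab==i]; q=q[~np.isnan(q[:,0])]
    zt=np.percentile(q[:,2],70); q2=q[q[:,2]>zt-0.006]
    rc=cv2.minAreaRect((q2[:,:2]*1000).astype(np.float32))
    print(n,'ztop',zt.round(4),'rect mm',np.round(rc[0],1),np.round(rc[1],1),round(rc[2],1),len(q2), 'bx',np.round(cv2.boxPoints(rc)).tolist())
E
python3 fit.py
python3 - <<'E'
import cv2
a=cv2.imread('pics/top1.png')[180:250,190:280]; a=cv2.resize(a,None,fx=4.4,fy=4.4,interpolation=cv2.INTER_CUBIC)
b=cv2.imread('pics/scene1.png')[95:245,375:485]; b=cv2.resize(b,None,fx=3.5,fy=3.5,interpolation=cv2.INTER_CUBIC)
import numpy as np
o=np.zeros((540,800,3),np.uint8); o[:a.shape[0],:a.shape[1]]=a; o[:b.shape[0],405:405+b.shape[1]]=b[:, :395]
cv2.imwrite('pics/jig.png',o)
E
```

```text
bench z 2.4168706567184728e-05 -0.00019150317610772127
heel ztop 0.0349 rect mm [ 621.7 -174.9] [88.6 59. ] 72.7 493 bx [[580.0, -208.0], [637.0, -226.0], [663.0, -141.0], [607.0, -124.0]]
mid ztop 0.0231 rect mm [ 470.5 -119.9] [89.3 57.1] 52.4 503 bx [[421.0, -138.0], [466.0, -173.0], [520.0, -102.0], [475.0, -67.0]]
cap ztop 0.0136 rect mm [ 407.4 -332.2] [59.7 88.6] 29.0 527 bx [[360.0, -308.0], [403.0, -385.0], [455.0, -356.0], [412.0, -279.0]]
```

View pics/jig.png

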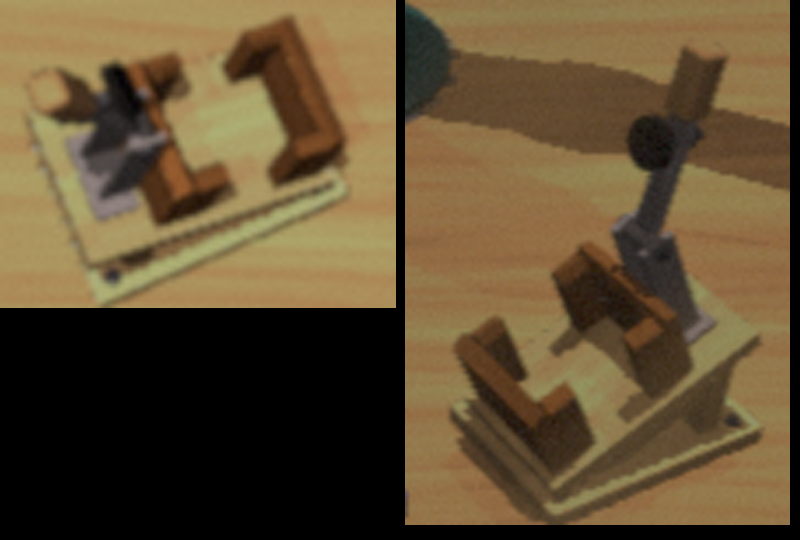

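```bash
cat > cradle.py <<'E'
from fit import *
from scipy.optimize import least_squares
from scipy.spatial.transform import Rotation as R
def C(q):
    return R.from_euler('ZY',[q[2],-25],degrees=True).as_matrix(), np.array([q[0],q[1],.06])
B=[(-62.5,-47.5,-47.5,47.5),(47.5,62.5,-47.5,47.5)]+[(a,b,c,e) for a,b in((-47.5,-24.5),(24.5,47.5)) for c,e in((-47.5,-32.5),(32.5,47.5))]
def sdf(P):
    P=P*1000; o=[np.abs(P[:,2])]
    for a,b,c,e in B:
        ctr=np.array([(a+b)/2,(c+e)/2,35]);h=np.array([(b-a)/2,(e-c)/2,35])
        k=np.abs(P-ctr)-h; o.append(np.linalg.norm(np.maximum(k,0),axis=1)+np.minimum(k.max(1),0))
    o=np.array(o); return o[np.abs(o).argmin(0),np.arange(o.shape[1])]
if __name__=='__main__':
    pts=[];src=[]
    for n in('top','scene'):
        p,d,m=load(n); w=cloud(d,m); f=w.reshape(-1,3); f=f[~np.isnan(f[:,0])]; pts.append(f[(f[:,2]>.02)&(np.hypot(f[:,0]-.55,f[:,1]-.14)<.16)])
    print([len(a) for a in pts])
    def run(P0,q0):
        q=np.array(q0,float)
        for it in range(6):
            Rm,t=C(q); L=(P0-t)@Rm; s=(np.abs(L[:,0])<.068)&(np.abs(L[:,1])<.053)&(L[:,2]<.074)&(L[:,2]>-.008)
            P=P0[s]
            fun=lambda q:sdf((P-np.array([q[0],q[1],.06]))@C(q)[0])
            r=least_squares(fun,q,x_scale=[.01,.01,5],loss='soft_l1',f_scale=1.5); q=r.x
        return q,len(P),np.median(np.abs(fun(q)))
    for nm,P0 in(('both',np.vstack(pts)),('top',pts[0]),('scene',pts[1])):
        best=None
        for x in(.53,.56,.59):
            for y in(.1,.13,.16):
                for yaw in(95,110,125):
                    r=run(P0,[x,y,yaw])
                    sc=r[2]-r[1]*1e-3
                    if best is None or sc<best[0]: best=(sc,r)
        print(nm,best)
        if nm=='both':
            q=best[1][0]; Rm,t=C(q); L=(P0-t)@Rm*1000
            a=L[(L[:,2]>115)&(np.abs(L[:,1])<40)]
            # arm angle from all high points
            print('arm pts',len(a),np.percentile(a,[5,50,95],axis=0).round(1).tolist(), 'ang',np.degrees(np.arctan2(a[:,2]-94,78-a[:,0])).mean().round(1))
            np.save('q.npy',q)
E
python3 cradle.py
```

```text
bench z 2.4168706567184728e-05 -0.00019150317610772127
heel ztop 0.0349 rect mm [ 621.7 -174.9] [88.6 59. ] 72.7 493 bx [[580.0, -208.0], [637.0, -226.0], [663.0, -141.0], [607.0, -124.0]]
mid ztop 0.0231 rect mm [ 470.5 -119.9] [89.3 57.1] 52.4 503 bx [[421.0, -138.0], [466.0, -173.0], [520.0, -102.0], [475.0, -67.0]]
cap ztop 0.0136 rect mm [ 407.4 -332.2] [59.7 88.6] 29.0 527 bx [[360.0, -308.0], [403.0, -385.0], [455.0, -356.0], [412.0, -279.0]]
[2743, 4510]
both (np.float64(-1.3760234771806825), (array([  0.55999999,   0.16000003, 110.00000204]), 3836, np.float64(2.459976522819318)))
arm pts 952 [[91.0, 1.3, 125.4], [122.1, 12.3, 181.9], [156.5, 28.8, 216.6]] ang 116.1
top (np.float64(-0.26327161856466375), (array([  0.54886567,   0.15185023, 116.26547016]), 1574, np.float64(1.3107283814353363)))
scene (np.float64(-1.1731541544561284), (array([  0.54972634,   0.15692117, 116.30328627]), 2537, np.float64(1.3638458455438716)))
```

```bash
cat > refine.py <<'E'
from cradle import *
from scipy.optimize import minimize
def refine(P0,q0):
    def cost(v):
        q=[v[0]/1000,v[1]/1000,v[2]]
        Rm,t=C(q); L=(P0-t)@Rm; s=(np.abs(L[:,0])<.068)&(np.abs(L[:,1])<.053)&(L[:,2]<.074)&(L[:,2]>-.006)
        return np.minimum(np.abs(sdf(L[s])),6).sum()-6*s.sum()
    r=minimize(cost,[q0[0]*1000,q0[1]*1000,q0[2]],method='Nelder-Mead',options=dict(initial_simplex=np.array([q0[0]*1000,q0[1]*1000,q0[2]])+np.array([[0,0,0],[12,0,0],[0,12,0],[0,0,8]])))
    return r.x,r.fun
E
cat > go.py <<'E'
# usage: plan(target pos, target R) -> equal screw rows
from h import *
from scipy.linalg import logm
from scipy.spatial.transform import Rotation as R
def down(a):
    a=np.radians(a); x=np.array([np.cos(a),np.sin(a),0]); z=np.array([0,0,-1.]); return np.stack([x,np.cross(z,x),z],1)
def plan(p0,R0,p1,R1,n=None):
    T0=np.eye(4);T0[:3,:3]=R0;T0[:3,3]=p0;T1=np.eye(4);T1[:3,:3]=R1;T1[:3,3]=p1
    D=np.linalg.inv(T0)@T1; rv=R.from_matrix(D[:3,:3]).as_rotvec(degrees=True)
    # straight line variant: constant world velocity not constant in tool axes; use screw
    L=np.real(logm(D)); v=L[:3,3]
    N=n or int(np.ceil(max(np.linalg.norm(v)/.038,np.linalg.norm(rv)/6.8,1)))
    S=np.real(__import__('scipy.linalg').linalg.expm(L/N))
    print(N,'x',np.round(S[:3,3],4).tolist(),np.round(rv/N,2).tolist())
E
python3 - <<'E' 2>&1 | grep -v '^heel\|^mid\|^cap'
from refine import *
pts=[]
for n in('top','scene'):
    p,d,m=load(n); f=cloud(d,m).reshape(-1,3); f=f[~np.isnan(f[:,0])]; pts.append(f[(f[:,2]>.02)&(np.hypot(f[:,0]-.55,f[:,1]-.14)<.16)])
for P in(pts[0],pts[1],np.vstack(pts)):
    b=min((refine(P,[x,y,g]) for x in(.54,.56) for y in(.14,.16) for g in(110,120)),key=lambda r:r[1]); print(b)
q=b[0]*[.001,.001,1]; np.save('q.npy',q); Rm,t=C(q); L=(np.vstack(pts)-t)@Rm*1000
a=L[(L[:,2]>115)&(np.abs(L[:,1])<40)]; print(np.percentile(a,[2,50,98],axis=0).round(1).tolist())
from go import *
s=st(); Rt=np.stack([-Rm[:,1],-Rm[:,0],-Rm[:,2]],1)
p=s['tcp_pos'];print('A'); plan(p,s['eef_rot'],[.274,.561,.36],s['eef_rot'])
print('B');plan(np.array([.274,.561,.36]),s['eef_rot'],[.6217,-.1749,.2],down(-17.3))
E
```

```text
bench z 2.4168706567184728e-05 -0.00019150317610772127
(array([548.83546326, 151.99737836, 116.1049273 ]), np.float64(-6700.680956337983))
(array([550.24439649, 156.41843281, 116.04997504]), np.float64(-11088.17510210357))
(array([549.92759123, 155.42306733, 116.22326079]), np.float64(-16834.68398737447))
[[89.7, -16.0, 119.7], [122.9, -2.6, 181.6], [160.8, 15.2, 217.9]]
A
5 x [-0.0001, 0.0001, -0.031] [0.0, -0.0, -0.0]
B
24 x [0.0002, 0.0369, 0.0067] [0.0, 0.0, 3.39]
```

```bash
python3 -m creep '[[0,0,-0.031,0,0,0,1],[0,0,-0.031,0,0,0,1],[0,0,-0.031,0,0,0,1],[0,0,-0.031,0,0,0,1],[0,0,-0.031,0,0,0,1]]' && python3 -m creep '[[0.0002,0.0369,0,0,0,3.39,1],[0.0002,0.0369,0,0,0,3.39,1],[0.0002,0.0369,0,0,0,3.39,1],[0.0002,0.0369,0,0,0,3.39,1],[0.0002,0.0369,0,0,0,3.39,1],[0.0002,0.0369,0,0,0,3.39,1],[0.0002,0.0369,0,0,0,3.39,1],[0.0002,0.0369,0,0,0,3.39,1]]' && python3 -m creep '[[0.0002,0.0369,0,0,0,3.39,1],[0.0002,0.0369,0,0,0,3.39,1],[0.0002,0.0369,0,0,0,3.39,1],[0.0002,0.0369,0,0,0,3.39,1],[0.0002,0.0369,0,0,0,3.39,1],[0.0002,0.0369,0,0,0,3.39,1],[0.0002,0.0369,0,0,0,3.39,1],[0.0002,0.0369,0,0,0,3.39,1]]' && python3 -m creep '[[0.0002,0.0369,0.015,0,0,3.39,1],[0.0002,0.0369,0.02,0,0,3.39,1],[0.0002,0.0369,0.02,0,0,3.39,1],[0.0002,0.0369,0.02,0,0,3.39,1],[0.0002,0.0369,0.02,0,0,3.39,1],[0.0002,0.0369,0.02,0,0,3.39,1],[0.0002,0.0369,0.02,0,0,3.39,1],[0.0002,0.0369,0.02,0,0,3.39,1]]'
cat > look.py <<'E'
import sys
from go import *
# wrist look at piece near (x,y): fit
def piece(x,y,zt,rad=.07,f=None):
    p,d,m=grab('wrist',f); w=cloud(d,m); g=p.astype(int)
    mk=((np.abs(w[...,2]-zt)<.005)&(np.hypot(w[...,0]-x,w[...,1]-y)<rad)&(g[...,0]<140)).astype(np.uint8)
    k,lab,s,c=cv2.connectedComponentsWithStats(mk); i=1+s[1:,4].argmax(); q=w[lab==i]
    rc=cv2.minAreaRect((q[:,:2]*1000).astype(np.float32)); b=cv2.boxPoints(rc)
    e=b[1]-b[0]; e2=b[2]-b[1]; e=e if np.linalg.norm(e)>np.linalg.norm(e2) else e2
    ang=np.degrees(np.arctan2(e[1],e[0]))%180
    print('ctr',np.round(rc[0],1),'size',np.round(rc[1],1),'long ang',round(ang,2),'z',np.median(q[:,2]).round(4),'n',len(q))
    return np.array(rc[0])/1000,ang
E
python3 - <<'E'
from look import *
s=st();print(s['time'],s['tcp_pos'],np.round(s['eef_rot'],3).tolist(),np.round(s['qpos'],1))
m=eyes.camera_model('wrist');print(np.linalg.inv(np.array(m['view'])).round(3).tolist(),m['fx'])
c,a=piece(.6217,-.1749,.034,f='w1.png')
print('T');plan(s['tcp_pos'],s['eef_rot'],[c[0],c[1],.05],down(a-90))
E
```

```text
time: 0.72
tcp_pos: [0.2739, 0.5615, 0.362]
eef_rot: [[0.438, 0.899, -0.0], [0.899, -0.438, -0.0], [-0.0, 0.0, -1.0]]
ft_force: [-0.2, 0.1, -0.3]
width: 0.999
time: 1.38
tcp_pos: [0.507, 0.3821, 0.3603]
eef_rot: [[0.802, 0.598, -0.0], [0.598, -0.802, -0.0], [-0.0, 0.0, -1.0]]
ft_force: [1.3, 0.8, 0.0]
width: 0.998
time: 2.05
tcp_pos: [0.6314, 0.1174, 0.3603]
eef_rot: [[0.986, 0.167, -0.0], [0.167, -0.986, -0.0], [-0.0, 0.0, -1.0]]
ft_force: [0.1, -0.3, 0.5]
width: 1.001
time: 2.72
tcp_pos: [0.6215, -0.1731, 0.2056]
eef_rot: [[0.954, -0.301, 0.0], [-0.301, -0.954, -0.0], [0.0, 0.0, -1.0]]
ft_force: [0.8, 0.6, -0.1]
width: 1.003
2.7167 [ 0.62152842 -0.17306252  0.2055645 ] [[0.954, -0.301, 0.0], [-0.301, -0.954, -0.0], [0.0, 0.0, -1.0]] [ -8.9  28.5  30.6  90.2 -15.5  65.5   7.5]
[[0.954, -0.292, -0.074, 0.643], [-0.301, -0.923, -0.238, -0.104], [0.002, 0.249, -0.968, 0.385], [0.0, 0.0, 0.0, 1.0]] 297.2364711574846
ctr [ 623.6 -173.1] size [90.4 59.9] long ang 73.18 z 0.0343 n 3628
T
5 x [0.0004, -0.0001, 0.0311] [0.0, -0.0, -0.14]
```

View pics/w1.png

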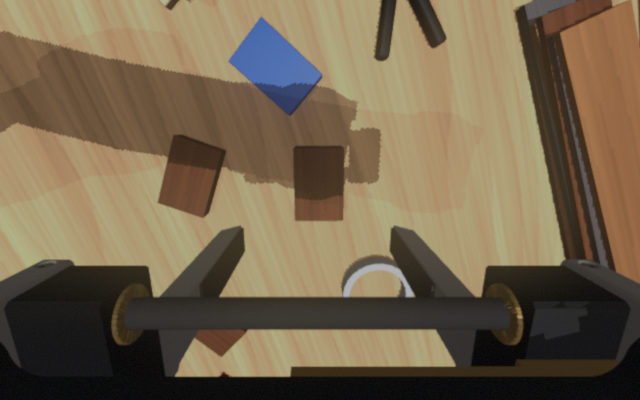

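The wrist view shows the heel block at (319,183) between the fingers, and the mid block at (192,175). The measured size of 90.4×59.9 mm at z 34 mm matches the thick piece.

```bash
python3 -m creep '[[0.0004,0,0.031,0,0,-0.1,1],[0.0004,0,0.031,0,0,-0.1,1],[0.0004,0,0.031,0,0,-0.1,1],[0.0004,0,0.031,0,0,-0.1,1],[0.0004,0,0.031,0,0,-0.1,1],[0,0,0,0,0,0,1]]'
cat > pl.py <<'E'
import sys
from go import *
x,y,z,a=map(float,sys.argv[1:5]); n=int(sys.argv[5]) if len(sys.argv)>5 else None
s=st();print(s['time'],np.round(s['tcp_pos'],4),np.round(s['ft_force'],1),s['width']); plan(s['tcp_pos'],s['eef_rot'],[x,y,z],down(a),n)
E
python3 pl.py .6236 -.1731 .0045 -16.8
```

```text
time: 3.27
tcp_pos: [0.6209, -0.1708, 0.0461]
eef_rot: [[0.957, -0.289, -0.007], [-0.289, -0.957, 0.001], [-0.008, 0.001, -1.0]]
ft_force: [0.4, 0.5, -0.3]
width: 1.0
3.2667 [ 0.6209 -0.1708  0.0461] [ 0.4  0.5 -0.3] 1.000098465809695
2 x [0.0017, 0.0007, 0.0208] [0.02, 0.22, -0.01]
```

```bash
python3 -m creep '[[0.0017,0.0007,0.021,0,0.2,0,1],[0.0017,0.0007,0.019,0,0.2,0,1],[0,0,0,0,0,0,1],[0,0,0,0,0,0,1]]'; python3 pl.py .6236 -.1731 .0045 -16.8
```

```text
time: 3.6
tcp_pos: [0.6269, -0.1744, 0.0126]
eef_rot: [[0.957, -0.29, 0.006], [-0.29, -0.957, -0.002], [0.007, 0.0, -1.0]]
ft_force: [0.2, 0.2, 1.6]
width: 1.0
3.6 [ 0.6269 -0.1744  0.0126] [0.2 0.2 1.6] 1.0003247329955756
1 x [-0.0036, -0.0003, 0.0081] [0.01, -0.38, -0.06]
```

```bash
python3 -m creep '[[0,0,0,0,0,0,1],[0,0,0,0,0,0,1],[0,0,0,0,0,0,1]]'; python3 pl.py .6236 -.1731 .0045 -16.8
```

```text
time: 3.85
tcp_pos: [0.6275, -0.1744, 0.013]
eef_rot: [[0.957, -0.29, 0.008], [-0.29, -0.957, -0.002], [0.009, -0.0, -1.0]]
ft_force: [-0.4, 0.3, 0.1]
width: 0.998
3.85 [ 0.6275 -0.1744  0.013 ] [-0.4  0.3  0.1] 0.9978710101139336
1 x [-0.0041, -0.0002, 0.0084] [-0.01, -0.5, -0.05]
```

```bash
python3 -m creep '[[-0.0041,0,0.0084,0,-0.5,0,1],[0,0,0,0,0,0,1],[0,0,0,0,0,0,1],[0,0,0,0,0,0,0],[0,0,0,0,0,0,0],[0,0,0,0,0,0,0],[0,0,0,0,0,0,0]]'; python3 - <<'E'
from refine import *
from go import *
q=np.load('q.npy');Rm,t=C(q);Rt=np.stack([-Rm[:,1],-Rm[:,0],-Rm[:,2]],1)
s=st();p=s['tcp_pos'];print(p,s['width'],s['ft_force'].__repr__())
up=p+[0,0,.25]
tgt=t+Rm@np.array([0,0,.22]);print('tgt',tgt)
plan(up,s['eef_rot'],tgt,Rt)
E
```

```text
time: 4.43
tcp_pos: [0.6229, -0.1733, 0.0032]
eef_rot: [[0.957, -0.29, -0.002], [-0.29, -0.957, 0.0], [-0.002, 0.0, -1.0]]
ft_force: [-0.1, -0.4, 0.1]
width: 0.752
bench z 2.4168706567184728e-05 -0.00019150317610772127
heel ztop 0.0349 rect mm [ 621.7 -174.9] [88.6 59. ] 72.7 493 bx [[580.0, -208.0], [637.0, -226.0], [663.0, -141.0], [607.0, -124.0]]
mid ztop 0.0231 rect mm [ 470.5 -119.9] [89.3 57.1] 52.4 503 bx [[421.0, -138.0], [466.0, -173.0], [520.0, -102.0], [475.0, -67.0]]
cap ztop 0.0136 rect mm [ 407.4 -332.2] [59.7 88.6] 29.0 527 bx [[360.0, -308.0], [403.0, -385.0], [455.0, -356.0], [412.0, -279.0]]
[ 0.62293582 -0.17326035  0.00317648] 0.7522792430431813 array([-0.11394578, -0.40093302,  0.05951217])
tgt [0.59101091 0.07201623 0.25938771]
8 x [-0.0031, -0.0313, 0.0053] [2.97, -1.16, -5.3]
```

```bash
sed -i 's/^print/if __name__=="__main__": print/; s/^    print(n,.ztop/    if __name__=="__main__": print(n,"ztop/; s/"ztop'"'"'/"ztop"/' fit.py; python3 -m creep '[[0,0,0,0,0,0,0],[0,0,0,0,0,0,0],[0,0,-0.03,0,0,0,0],[0,0,-0.035,0,0,0,0],[0,0,-0.04,0,0,0,0],[0,0,-0.04,0,0,0,0],[0,0,-0.035,0,0,0,0],[0,0,-0.035,0,0,0,0]]';python3 -m creep '[[0,0,-0.035,0,0,0,0],[-0.0031,-0.0313,0.0053,2.97,-1.16,-5.3,0],[-0.0031,-0.0313,0.0053,2.97,-1.16,-5.3,0],[-0.0031,-0.0313,0.0053,2.97,-1.16,-5.3,0],[-0.0031,-0.0313,0.0053,2.97,-1.16,-5.3,0],[-0.0031,-0.0313,0.0053,2.97,-1.16,-5.3,0],[-0.0031,-0.0313,0.0053,2.97,-1.16,-5.3,0],[-0.0031,-0.0313,0.0053,2.97,-1.16,-5.3,0]]'; python3 -m creep '[[-0.0031,-0.0313,0.0053,2.97,-1.16,-5.3,0],[0,0,0,0,0,0,0],[0,0,0,0,0,0,0],[0,0,0,0,0,0,0]]'
python3 - <<'E'
from refine import *
s=st();print(s['time'],s['tcp_pos'],s['width'],np.round(s['qpos'],1).tolist())
p,d,m=grab('wrist','w2.png'); w=cloud(d,m); f=w.reshape(-1,3); np.savez('w2.npz',w=w,p=p)
q0=np.load('q.npy'); Rm,t=C(q0)
f=f[~np.isnan(f[:,0])]; f=f[(f[:,2]>.02)&(np.hypot(f[:,0]-.55,f[:,1]-.15)<.12)]
print(len(f),refine(f,q0))
# piece in tool frame
T=(w.reshape(-1,3)-s['tcp_pos'])@s['eef_rot']*1000
T=T[~np.isnan(T[:,0])]; k=T[(np.abs(T[:,0])<28)&(np.abs(T[:,1])<70)&(T[:,2]>-45)&(T[:,2]<8)]
print(len(k),np.percentile(k,[1,50,99],axis=0).round(1).tolist())
E
```

```text
time: 5.1
tcp_pos: [0.6229, -0.1733, 0.2202]
eef_rot: [[0.957, -0.29, -0.001], [-0.29, -0.957, 0.0], [-0.001, 0.0, -1.0]]
ft_force: [1.1, -0.3, -2.5]
width: 0.636
time: 5.77
tcp_pos: [0.6043, 0.0454, 0.2526]
eef_rot: [[0.933, 0.328, -0.151], [0.361, -0.866, 0.345], [-0.018, -0.377, -0.926]]
ft_force: [0.7, -0.4, -1.8]
width: 0.632
time: 6.1
tcp_pos: [0.5912, 0.0711, 0.2594]
eef_rot: [[0.898, 0.399, -0.186], [0.44, -0.814, 0.378], [-0.0, -0.421, -0.907]]
ft_force: [-0.2, -0.5, -1.3]
width: 0.637
6.1 [0.59122136 0.07106917 0.25944273] 0.6370074011098954 [-7.6, 26.4, 13.7, 86.6, -27.3, 82.6, 38.7]
46425 (array([548.7765096 , 154.52649285, 116.24467863]), np.float64(-17794.87492200031))
13450 [[-27.5, -45.1, -32.6], [0.1, -16.1, -31.2], [27.4, 43.4, -5.2]]
```

View pics/w2.png

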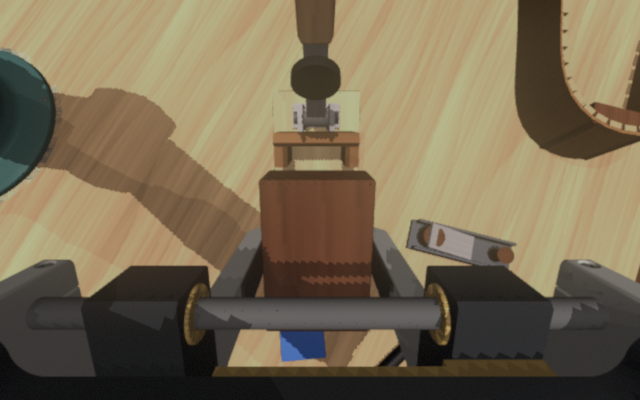

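Wrist view: the held heel block spans columns 262–375 (centred 318), and the upper fence with its cheeks spans 275–358 (centred 317). Lateral alignment is good and the hold-down is clear behind.

```bash
cat > cr.py <<'E'
import sys
from refine import C
from go import *
Q=[.549,.1548,116.24]; Rm,t=C(Q); Rt=np.stack([-Rm[:,1],-Rm[:,0],-Rm[:,2]],1)
def show(tc,n=None,verbose=True):
    s=st(); L=Rm.T@(s['tcp_pos']-t)*1000
    D=Rt.T@s['eef_rot']
    print(round(s['time'],2),'tcp in cradle mm',L.round(1).tolist(),'rot err',R.from_matrix(D).as_rotvec(degrees=True).round(2).tolist(),'F cradle',(Rm.T@s['ft_force']).round(1).tolist(),'w mm',round(s['width']*94,1))
    if tc is not None: plan(s['tcp_pos'],s['eef_rot'],t+Rm@(np.array(tc)/1000),Rt,n)
if __name__=='__main__': show([float(a) for a in sys.argv[1:4]] if len(sys.argv)>3 else None)
E
python3 cr.py 0 0 80
```

```text
6.15 tcp in cradle mm [-0.9, -0.8, 220.5] rot err [-0.09, 0.05, 0.15] F cradle [-0.8, 1.7, -1.3] w mm 59.9
4 x [-0.0002, -0.0003, 0.0351] [0.02, -0.01, -0.04]
```

```bash
python3 -m creep '[[-0.0002,-0.0003,0.035,0,0,0,0],[-0.0002,-0.0003,0.035,0,0,0,0],[-0.0002,-0.0003,0.035,0,0,0,0],[-0.0002,-0.0003,0.03,0,0,-0.1,0],[0,0,0,0,0,0,0],[0,0,0,0,0,0,0],[0,0,0,0,0,0,0]]'; python3 - <<'E'
from cr import *
show([0,0,4.5])
s=st();p,d,m=grab('scene'); 
from cradle import *
w=cloud(d,m);P=w.reshape(-1,3);P=P[~np.isnan(P[:,0])]
L=(P-t)@Rm*1000
# jig walls seen now in the scene view
cv2.imwrite('pics/s2.png',cv2.resize(cv2.cvtColor(p[100:260,350:510],cv2.COLOR_RGB2BGR),None,fx=3.5,fy=3.5,interpolation=cv2.INTER_CUBIC))
E
```

```text
time: 6.73
tcp_pos: [0.5659, 0.1224, 0.139]
eef_rot: [[0.897, 0.401, -0.184], [0.442, -0.813, 0.379], [0.002, -0.421, -0.907]]
ft_force: [0.4, -0.1, -0.8]
width: 0.636
6.73 tcp in cradle mm [0.3, -0.9, 87.0] rot err [-0.1, 0.13, -0.03] F cradle [-0.6, -0.3, -0.6] w mm 59.8
3 x [-0.0003, 0.0001, 0.0275] [0.03, -0.04, 0.01]
```

View pics/s2.png

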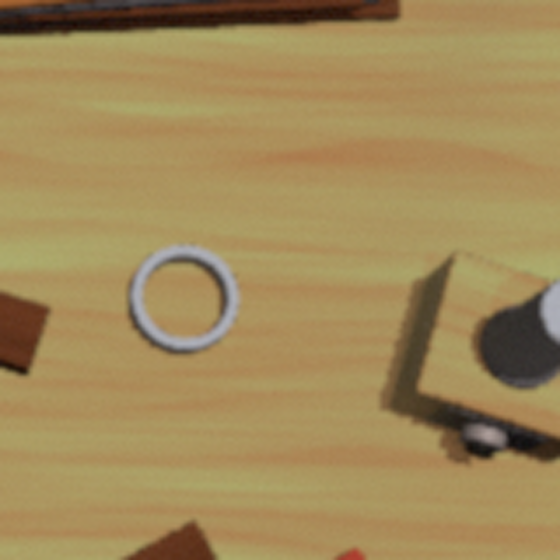

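That picture was from the wrong image (a variable clash) and shows only the tape roll. The numbers show good alignment, so I'm descending and watching the force.

```bash
python3 -m creep '[[-0.0008,0,0.01,0,0,0,0],[0,0,0.014,0,0,0,0],[0,0,0.014,0,0,0,0],[0,0,0,0,0,0,0],[0,0,0,0,0,0,0]]'; python3 cr.py 0 0 4.5
```

```text
time: 7.2
tcp_pos: [0.5569, 0.1376, 0.1035]
eef_rot: [[0.897, 0.402, -0.186], [0.443, -0.812, 0.379], [0.001, -0.422, -0.906]]
ft_force: [-0.1, -0.8, -0.5]
width: 0.637
7.2 tcp in cradle mm [1.2, 0.5, 47.4] rot err [-0.02, 0.02, -0.07] F cradle [-0.9, 0.4, -0.2] w mm 59.9
2 x [0.0002, 0.0006, 0.0214] [0.01, -0.01, 0.04]
```

```bash
python3 -m creep '[[0.0002,0.0006,0.011,0,0,0,0],[0.0002,0.0006,0.011,0,0,0,0],[0,0,0.01,0,0,0,0],[0,0,0.006,0,0,0,0],[0,0,0,0,0,0,0],[0,0,0.002,0,0,0,0],[0,0,0,0,0,0,0],[0,0,0,0,0,0,0]]'; python3 cr.py 0 0 3
```

```text
time: 7.87
tcp_pos: [0.5505, 0.152, 0.0668]
eef_rot: [[0.897, 0.402, -0.186], [0.443, -0.812, 0.379], [0.001, -0.422, -0.907]]
ft_force: [-0.1, -0.5, -1.2]
width: 0.634
7.87 tcp in cradle mm [-0.1, -0.1, 7.5] rot err [-0.03, 0.05, -0.08] F cradle [-0.8, 0.2, -0.9] w mm 59.6
1 x [-0.0001, -0.0001, 0.0045] [0.03, -0.05, 0.08]
```

```bash
python3 -m creep '[[0,0,0.003,0,0,0,0],[0,0,0.001,0,0,0,0],[0,0,0,0,0,0,0],[0,0,0,0,0,0,0]]'; python3 cr.py 0 0 3; python3 -m creep '[[0,0,0.001,0,0,0,0],[0,0,0,0,0,0,0],[0,0,0,0,0,0,0]]'; python3 cr.py
```

```text
time: 8.2
tcp_pos: [0.5498, 0.1535, 0.0631]
eef_rot: [[0.897, 0.402, -0.186], [0.443, -0.812, 0.379], [0.001, -0.422, -0.907]]
ft_force: [-0.8, -1.3, 3.2]
width: 0.637
8.2 tcp in cradle mm [-0.0, -0.1, 3.5] rot err [-0.03, 0.05, -0.08] F cradle [0.6, 1.3, 3.2] w mm 59.9
1 x [-0.0001, -0.0, 0.0005] [0.03, -0.05, 0.08]
time: 8.45
tcp_pos: [0.5498, 0.1536, 0.063]
eef_rot: [[0.897, 0.402, -0.186], [0.443, -0.812, 0.379], [0.002, -0.422, -0.906]]
ft_force: [-3.0, -5.6, 16.4]
width: 0.64
8.45 tcp in cradle mm [-0.0, -0.1, 3.4] rot err [-0.03, 0.07, -0.09] F cradle [3.5, 5.1, 16.4] w mm 60.1
```

```bash
python3 -m creep '[[0,0,-0.001,0,0,0,0.85],[0,0,0,0,0,0,0.85],[0,0,0,0,0,0,0.85],[0,0,-0.015,0,0,0,0.85],[0,0,-0.03,0,0,0,0.85],[0,0,-0.035,0,0,0,0.85],[0,0,-0.035,0,0,0,0.85],[0,0,-0.035,0,0,0,0.85]]'; python3 -m creep '[[0,0,-0.035,0,0,0,1],[0,0,0,0,0,0,1],[0,0,0,0,0,0,1]]'; python3 - <<'E'
from cr import *
show(None); s=st(); plan(s['tcp_pos'],s['eef_rot'],[.4705,-.12,.2],down(-37))
p,d,m=grab('wrist'); w=cloud(d,m); L=(w-t)@Rm*1000
k=L[(np.abs(L[...,0])<47)&(np.abs(L[...,1])<22)&(L[...,2]>5)&(L[...,2]<60)]
print(len(k),np.percentile(k,[2,25,50,75,98],axis=0).round(1).tolist())
E
```

```text
time: 9.12
tcp_pos: [0.5774, 0.0962, 0.2003]
eef_rot: [[0.896, 0.402, -0.187], [0.443, -0.812, 0.379], [0.001, -0.422, -0.906]]
ft_force: [0.2, 0.0, -0.7]
width: 0.851
time: 9.37
tcp_pos: [0.5849, 0.0829, 0.2317]
eef_rot: [[0.897, 0.402, -0.183], [0.442, -0.813, 0.379], [0.003, -0.421, -0.907]]
ft_force: [-0.3, 0.6, -0.9]
width: 0.995
9.37 tcp in cradle mm [-0.3, -0.4, 189.6] rot err [-0.09, 0.17, -0.08] F cradle [0.3, 0.0, -1.1] w mm 93.6
10 x [-0.0109, 0.0222, -0.0017] [-2.24, 1.36, 6.22]
2894 [[-42.7, -21.1, 33.1], [-20.6, -11.1, 34.1], [2.2, -0.0, 34.6], [23.9, 11.2, 35.1], [43.0, 21.1, 36.1]]
```

The heel block is seated flat, with its top at cradle z 34.6 mm. Next is the mid block.

```bash
python3 -m creep '[[-0.0109,0.0222,-0.0017,-2.24,1.36,6.22,1],[-0.0109,0.0222,-0.0017,-2.24,1.36,6.22,1],[-0.0109,0.0222,-0.0017,-2.24,1.36,6.22,1],[-0.0109,0.0222,-0.0017,-2.24,1.36,6.22,1],[-0.0109,0.0222,-0.0017,-2.24,1.36,6.22,1],[-0.0109,0.0222,-0.0017,-2.24,1.36,6.22,1],[-0.0109,0.0222,-0.0017,-2.24,1.36,6.22,1],[-0.0109,0.0222,-0.0017,-2.24,1.36,6.22,1]]'; python3 -m creep '[[-0.0109,0.0222,-0.0017,-2.24,1.36,6.22,1],[-0.0109,0.0222,-0.0017,-2.24,1.36,6.22,1],[0,0,0,0,0,0,1],[0,0,0,0,0,0,1],[0,0,0,0,0,0,1]]'; python3 - <<'E'
from look import *
s=st();print(s['tcp_pos'],np.round(s['eef_rot'][:,2],3))
c,a=piece(.4705,-.12,.022)
plan(s['tcp_pos'],s['eef_rot'],[c[0],c[1],.004],down(a-90))
E
```

```text
time: 10.08
tcp_pos: [0.5085, -0.0907, 0.1961]
eef_rot: [[0.908, -0.419, -0.005], [-0.417, -0.905, 0.09], [-0.042, -0.08, -0.996]]
ft_force: [0.3, -1.3, 0.3]
width: 1.001
time: 10.5
tcp_pos: [0.4705, -0.1186, 0.1986]
eef_rot: [[0.802, -0.598, -0.003], [-0.598, -0.802, 0.001], [-0.003, 0.001, -1.0]]
ft_force: [0.9, -0.2, -0.2]
width: 0.998
[ 0.47047221 -0.11857534  0.19859164] [-0.003  0.001 -1.   ]
ctr [ 472.3 -117.8] size [89.8 60. ] long ang 52.83 z 0.0222 n 3523
6 x [0.0002, -0.0003, 0.0324] [0.01, 0.03, 0.08]
```

```bash
python3 -m creep '[[0.0002,-0.0003,0.0324,0,0,0.1,1],[0.0002,-0.0003,0.0324,0,0,0.1,1],[0.0002,-0.0003,0.0324,0,0,0.1,1],[0.0002,-0.0003,0.0324,0,0,0.1,1],[0.0002,-0.0003,0.03,0,0,0.1,1],[0.0002,-0.0003,0.02,0,0,0.1,1],[0,0,0,0,0,0,1],[0,0,0,0,0,0,1]]'; python3 pl.py .4723 -.1178 .004 -37.17
```

```text
time: 11.22
tcp_pos: [0.4715, -0.119, 0.0189]
eef_rot: [[0.794, -0.608, -0.004], [-0.608, -0.794, 0.0], [-0.004, 0.002, -1.0]]
ft_force: [0.0, 0.3, 0.4]
width: 0.999
11.2167 [ 0.4715 -0.119   0.0189] [0.  0.3 0.4] 0.9988870568528198
1 x [-0.0001, -0.0015, 0.0149] [0.13, 0.22, -0.3]
```

```bash
python3 -m creep '[[0,-0.0015,0.0145,0.1,0.2,0,1],[0,0,0,0,0,0,1],[0,0,0,0,0,0,0.7],[0,0,0,0,0,0,0.5],[0,0,0,0,0,0,0],[0,0,0,0,0,0,0],[0,0,0,0,0,0,0],[0,0,0,0,0,0,0]]';  python3 - <<'E'
from cr import *
s=st();p=s['tcp_pos'];print(p,s['width'])
plan(p+[0,0,.225],s['eef_rot'],t+Rm@np.array([0,0,.2]),Rt)
E
```

```text
time: 11.88
tcp_pos: [0.4731, -0.1176, 0.0054]
eef_rot: [[0.793, -0.609, 0.002], [-0.609, -0.793, -0.0], [0.002, -0.001, -1.0]]
ft_force: [-2.3, 0.5, 8.3]
width: 0.635
[ 0.47305707 -0.1176141   0.00543024] 0.6354892288684088
10 x [0.0085, -0.0223, 0.003] [2.24, -1.4, -6.26]
```

```bash
python3 -m creep '[[0,0,-0.025,0,0,0,0],[0,0,-0.035,0,0,0,0],[0,0,-0.035,0,0,0,0],[0,0,-0.035,0,0,0,0],[0,0,-0.035,0,0,0,0],[0,0,-0.03,0,0,0,0],[0,0,-0.03,0,0,0,0]]'; python3 -m creep '[[0.0085,-0.0223,0.003,2.24,-1.4,-6.26,0],[0.0085,-0.0223,0.003,2.24,-1.4,-6.26,0],[0.0085,-0.0223,0.003,2.24,-1.4,-6.26,0],[0.0085,-0.0223,0.003,2.24,-1.4,-6.26,0],[0.0085,-0.0223,0.003,2.24,-1.4,-6.26,0],[0.0085,-0.0223,0.003,2.24,-1.4,-6.26,0],[0.0085,-0.0223,0.003,2.24,-1.4,-6.26,0],[0.0085,-0.0223,0.003,2.24,-1.4,-6.26,0]]'; python3 -m creep '[[0.0085,-0.0223,0.003,2.24,-1.4,-6.26,0],[0.0085,-0.0223,0.003,2.24,-1.4,-6.26,0],[0,0,0,0,0,0,0],[0,0,0,0,0,0,0],[0,0,0,0,0,0,0]]'
cat > held.py <<'E'
from cr import *
s=st(); p,d,m=grab('wrist'); w=cloud(d,m)
T=(w.reshape(-1,3)-s['tcp_pos'])@s['eef_rot']*1000
T=T[~np.isnan(T[:,0])]; k=T[(np.abs(T[:,0])<26)&(np.abs(T[:,1])<70)&(T[:,2]>-45)&(T[:,2]<8)]
print('held (tool mm)',len(k),np.percentile(k,[1,50,99],axis=0).round(1).tolist())
E
python3 held.py; python3 cr.py 0 0 112
```

```text
time: 12.47
tcp_pos: [0.4721, -0.1177, 0.232]
eef_rot: [[0.793, -0.609, 0.002], [-0.609, -0.793, -0.0], [0.002, -0.001, -1.0]]
ft_force: [0.2, 0.7, -0.7]
width: 0.638
time: 13.13
tcp_pos: [0.5822, 0.0329, 0.2303]
eef_rot: [[0.97, 0.211, -0.118], [0.239, -0.913, 0.33], [-0.039, -0.349, -0.936]]
ft_force: [-0.5, 0.9, -1.0]
width: 0.64
time: 13.55
tcp_pos: [0.5858, 0.0781, 0.2405]
eef_rot: [[0.899, 0.398, -0.186], [0.439, -0.815, 0.379], [-0.001, -0.422, -0.907]]
ft_force: [-0.0, -0.1, -0.9]
width: 0.633
held (tool mm) 11167 [[-25.4, -44.3, -18.2], [0.1, -11.1, -16.8], [25.5, 30.2, -3.2]]
13.6 tcp in cradle mm [-0.8, 0.9, 199.7] rot err [-0.03, 0.06, 0.21] F cradle [-0.9, -0.0, 0.4] w mm 59.8
3 x [0.0003, -0.0003, 0.0292] [0.01, -0.02, -0.07]
```

```bash
python3 -m creep '[[0.0003,-0.0005,0.03,0,0,0,0],[0.0003,-0.0005,0.03,0,0,0,0],[0.0003,-0.0003,0.03,0,0,-0.2,0],[0,0,0,0,0,0,0],[0,0,0,0,0,0,0],[0,0,0,0,0,0,0]]'; python3 cr.py 0.5 0 39.5
```

```text
time: 14.1
tcp_pos: [0.5704, 0.1135, 0.1613]
eef_rot: [[0.897, 0.402, -0.184], [0.442, -0.813, 0.379], [0.003, -0.422, -0.907]]
ft_force: [-0.5, 0.5, 0.2]
width: 0.632
14.1 tcp in cradle mm [0.6, -1.0, 111.5] rot err [-0.05, 0.14, -0.09] F cradle [0.7, 0.2, -0.1] w mm 59.4
2 x [-0.0005, 0.0, 0.036] [0.02, -0.07, 0.05]
```

```bash
python3 -m creep '[[-0.001,0,0.015,0,0,0,0],[0,0,0.015,0,0,0,0],[0,0,0.015,0,0,0,0],[0,0,0.012,0,0,0,0],[0,0,0.008,0,0,0,0],[0,0,0,0,0,0,0],[0,0,0,0,0,0,0],[0,0,0,0,0,0,0]]'; python3 cr.py 0.5 0 39.5
```

```text
time: 14.77
tcp_pos: [0.5572, 0.1384, 0.1017]
eef_rot: [[0.896, 0.403, -0.185], [0.443, -0.812, 0.38], [0.003, -0.422, -0.906]]
ft_force: [0.3, -0.2, -1.9]
width: 0.636
14.77 tcp in cradle mm [1.0, -0.1, 45.6] rot err [-0.01, 0.11, -0.14] F cradle [-1.1, -0.2, -1.6] w mm 59.8
1 x [-0.0001, 0.0005, 0.0061] [0.01, -0.11, 0.14]
```

```bash
python3 -m creep '[[0,0.0005,0.004,0,0,0.1,0],[0,0,0.0015,0,0,0,0],[0,0,0,0,0,0,0],[0,0,0,0,0,0,0]]'; python3 cr.py; python3 -m creep '[[0,0,0.0008,0,0,0,0],[0,0,0,0,0,0,0],[0,0,0,0,0,0,0]]'; python3 cr.py
```

```text
time: 15.1
tcp_pos: [0.5562, 0.1402, 0.0963]
eef_rot: [[0.897, 0.401, -0.185], [0.442, -0.813, 0.38], [0.002, -0.423, -0.906]]
ft_force: [0.3, -2.2, 6.3]
width: 0.636
15.1 tcp in cradle mm [0.6, 0.0, 39.7] rot err [0.0, 0.1, -0.04] F cradle [0.8, 0.7, 6.6] w mm 59.8
time: 15.35
tcp_pos: [0.5562, 0.1402, 0.0962]
eef_rot: [[0.897, 0.401, -0.185], [0.442, -0.813, 0.38], [0.002, -0.423, -0.906]]
ft_force: [-3.1, -5.9, 16.3]
width: 0.636
15.35 tcp in cradle mm [0.6, 0.0, 39.7] rot err [0.0, 0.12, -0.05] F cradle [3.3, 5.4, 16.4] w mm 59.8
```

Contact is where expected. Releasing, then on to the cap.

```bash
python3 -m creep '[[0,0,-0.0008,0,0,0,0.85],[0,0,0,0,0,0,0.85],[0,0,0,0,0,0,0.85],[0,0,-0.015,0,0,0,0.85],[0,0,-0.03,0,0,0,0.85],[0,0,-0.035,0,0,0,0.85],[0,0,-0.035,0,0,0,0.85],[0,0,-0.035,0,0,0,0.85]]'; python3 -m creep '[[0,0,0,0,0,0,1],[0,0,0,0,0,0,1],[0,0,0,0,0,0,1]]'; python3 - <<'E'
from cr import *
show(None); s=st(); plan(s['tcp_pos'],s['eef_rot'],[.407,-.331,.2],down(29));print(np.round(s['qpos'],1))
p,d,m=grab('wrist'); w=cloud(d,m); L=(w-t)@Rm*1000
k=L[(np.abs(L[...,0])<47)&(np.abs(L[...,1])<22)&(L[...,2]>5)&(L[...,2]<80)]
print(len(k),np.percentile(k,[2,25,50,75,98],axis=0).round(1).tolist())
E
```

```text
time: 16.02
tcp_pos: [0.5835, 0.0831, 0.233]
eef_rot: [[0.897, 0.401, -0.187], [0.443, -0.812, 0.38], [0.001, -0.423, -0.906]]
ft_force: [-0.3, -0.1, 0.4]
width: 0.85
time: 16.27
tcp_pos: [0.5832, 0.0841, 0.2308]
eef_rot: [[0.897, 0.401, -0.187], [0.443, -0.812, 0.38], [0.0, -0.424, -0.906]]
ft_force: [0.4, 0.9, -0.8]
width: 0.993
16.27 tcp in cradle mm [1.0, 0.6, 188.0] rot err [0.07, -0.01, -0.05] F cradle [0.2, -0.7, -0.9] w mm 93.4
12 x [-0.029, 0.024, -0.0032] [-2.09, -0.05, -0.22]
[-10.7  27.1  16.3  89.9 -29.2  79.5  40.4]
3401 [[-42.3, -21.2, 48.2], [-19.3, -11.1, 56.1], [4.0, 0.3, 56.6], [25.8, 11.0, 57.1], [44.7, 21.2, 58.1]]
```

```bash
python3 -m creep '[[-0.029,0.024,-0.0032,-2.09,0,-0.22,1],[-0.029,0.024,-0.0032,-2.09,0,-0.22,1],[-0.029,0.024,-0.0032,-2.09,0,-0.22,1],[-0.029,0.024,-0.0032,-2.09,0,-0.22,1],[-0.029,0.024,-0.0032,-2.09,0,-0.22,1],[-0.029,0.024,-0.0032,-2.09,0,-0.22,1],[-0.029,0.024,-0.0032,-2.09,0,-0.22,1],[-0.029,0.024,-0.0032,-2.09,0,-0.22,1]]'; python3 -m creep '[[-0.029,0.024,-0.0032,-2.09,0,-0.22,1],[-0.029,0.024,-0.0032,-2.09,0,-0.22,1],[-0.029,0.024,-0.0032,-2.09,0,-0.22,1],[-0.029,0.024,-0.0032,-2.09,0,-0.22,1],[0,0,0,0,0,0,1],[0,0,0,0,0,0,1],[0,0,0,0,0,0,1]]'; python3 - <<'E'
from look import *
s=st();print(s['tcp_pos'],np.round(s['eef_rot'],3).tolist(),np.round(s['qpos'],1))
c,a=piece(.407,-.331,.012)
plan(s['tcp_pos'],s['eef_rot'],[c[0],c[1],.003],down(a-90))
E
```

```text
time: 16.98
tcp_pos: [0.4618, -0.1914, 0.1952]
eef_rot: [[0.883, 0.466, -0.061], [0.47, -0.873, 0.131], [0.008, -0.144, -0.99]]
ft_force: [0.9, -0.4, 0.3]
width: 0.999
time: 17.57
tcp_pos: [0.407, -0.3298, 0.1985]
eef_rot: [[0.876, 0.483, 0.009], [0.483, -0.876, 0.005], [0.01, -0.001, -1.0]]
ft_force: [-0.0, 0.5, 0.3]
width: 0.997
[ 0.40704978 -0.32978383  0.19848252] [[0.876, 0.483, 0.009], [0.483, -0.876, 0.005], [0.01, -0.001, -1.0]] [  9.8  15.3  31.  108.3  -9.8  58.7  73.9]
ctr [ 407.1 -330.5] size [59.9 89.6] long ang 118.92 z 0.0123 n 3346
6 x [-0.0002, 0.0001, 0.0326] [-0.0, -0.1, -0.01]
```

```bash
python3 -m creep '[[-0.0002,0.0001,0.0326,0,-0.1,0,1],[-0.0002,0.0001,0.0326,0,-0.1,0,1],[-0.0002,0.0001,0.0326,0,-0.1,0,1],[-0.0002,0.0001,0.0326,0,-0.1,0,1],[-0.0002,0.0001,0.03,0,-0.1,0,1],[-0.0002,0.0001,0.02,0,-0.1,0,1],[0,0,0,0,0,0,1],[0,0,0,0,0,0,1]]'; python3 -m creep '[[0,0,0,0,0,0,1]]'; python3 pl.py .4071 -.3305 .003 28.92
```

```text
time: 18.28
tcp_pos: [0.4073, -0.3307, 0.0184]
eef_rot: [[0.876, 0.483, -0.001], [0.483, -0.876, 0.0], [-0.001, -0.001, -1.0]]
ft_force: [0.8, -0.8, 0.3]
width: 0.999
time: 18.37
tcp_pos: [0.4081, -0.3316, 0.02]
eef_rot: [[0.876, 0.483, 0.002], [0.483, -0.876, -0.001], [0.001, 0.002, -1.0]]
ft_force: [-0.3, 0.0, 0.8]
width: 1.001
18.3667 [ 0.4081 -0.3316  0.02  ] [-0.3  0.   0.8] 1.0005956985006321
1 x [-0.0004, -0.0015, 0.017] [0.11, -0.06, -0.05]
```

```bash
python3 -m creep '[[0,-0.001,0.0165,0,0,0,1],[0,0,0,0,0,0,1],[0,0,0,0,0,0,1],[0,0,0,0,0,0,0.5],[0,0,0,0,0,0,0],[0,0,0,0,0,0,0],[0,0,0,0,0,0,0],[0,0,0,0,0,0,0]]';  python3 - <<'E'
from cr import *
s=st();p=s['tcp_pos'];print(p,s['width'])
plan(p+[0,0,.225],s['eef_rot'],t+Rm@np.array([0.5,0,200])/1000,Rt)
E
```

```text
time: 19.03
tcp_pos: [0.4069, -0.3309, 0.0027]
eef_rot: [[0.876, 0.482, 0.001], [0.482, -0.876, -0.001], [0.001, 0.001, -1.0]]
ft_force: [-0.2, -0.3, 0.6]
width: 0.685
[ 0.40691905 -0.33090905  0.00269776] 0.6847169104090947
12 x [0.0291, -0.0233, 0.0036] [2.09, 0.04, 0.21]
```

```bash
python3 -m creep '[[0,0,0,0,0,0,0],[0,0,0,0,0,0,0],[0,0,-0.025,0,0,0,0],[0,0,-0.04,0,0,0,0],[0,0,-0.04,0,0,0,0],[0,0,-0.04,0,0,0,0],[0,0,-0.04,0,0,0,0],[0,0,-0.04,0,0,0,0]]'; python3 -m creep '[[0.0291,-0.0233,0.0036,2.09,0,0.21,0],[0.0291,-0.0233,0.0036,2.09,0,0.21,0],[0.0291,-0.0233,0.0036,2.09,0,0.21,0],[0.0291,-0.0233,0.0036,2.09,0,0.21,0],[0.0291,-0.0233,0.0036,2.09,0,0.21,0],[0.0291,-0.0233,0.0036,2.09,0,0.21,0],[0.0291,-0.0233,0.0036,2.09,0,0.21,0],[0.0291,-0.0233,0.0036,2.09,0,0.21,0]]'; python3 -m creep '[[0.0291,-0.0233,0.0036,2.09,0,0.21,0],[0.0291,-0.0233,0.0036,2.09,0,0.21,0],[0.0291,-0.0233,0.0036,2.09,0,0.21,0],[0.0291,-0.0233,0.0036,2.09,0,0.21,0],[0,0,0,0,0,0,0],[0,0,0,0,0,0,0],[0,0,0,0,0,0,0]]'; python3 held.py;  python3 cr.py 0.5 0 112
```

```text
time: 19.7
tcp_pos: [0.406, -0.3305, 0.2294]
eef_rot: [[0.876, 0.482, 0.001], [0.482, -0.876, -0.001], [0.0, 0.001, -1.0]]
ft_force: [0.7, 0.8, 0.0]
width: 0.631
time: 20.37
tcp_pos: [0.5238, -0.0534, 0.2222]
eef_rot: [[0.89, 0.436, -0.135], [0.457, -0.852, 0.255], [-0.004, -0.288, -0.957]]
ft_force: [-0.2, -0.9, 0.1]
width: 0.634
time: 20.95
tcp_pos: [0.5854, 0.0793, 0.2391]
eef_rot: [[0.896, 0.399, -0.196], [0.444, -0.814, 0.374], [-0.01, -0.422, -0.906]]
ft_force: [-0.5, -1.5, -0.0]
width: 0.636
held (tool mm) 10802 [[-25.5, -44.8, -11.1], [0.1, -8.8, -9.7], [25.5, 34.7, -3.6]]
21.0 tcp in cradle mm [-0.5, 0.9, 198.1] rot err [-0.03, -0.54, 0.16] F cradle [0.3, 0.5, -0.2] w mm 59.5
3 x [0.0005, -0.0003, 0.0287] [0.01, 0.18, -0.05]
```

```bash
python3 -m creep '[[0.0005,-0.0003,0.03,0,0.2,0,0],[0.0003,-0.0003,0.03,0,0.2,0,0],[0,-0.0003,0.03,0,0.1,-0.1,0],[0,0,0,0,0,0,0],[0,0,0,0,0,0,0],[0,0,0,0,0,0,0]]'; python3 cr.py 0.5 0 65
```

```text
time: 21.5
tcp_pos: [0.5696, 0.1136, 0.1599]
eef_rot: [[0.897, 0.401, -0.185], [0.441, -0.814, 0.379], [0.001, -0.422, -0.907]]
ft_force: [0.3, -0.2, -0.0]
width: 0.633
21.5 tcp in cradle mm [0.4, -0.3, 110.0] rot err [-0.06, 0.07, 0.03] F cradle [-0.2, -0.2, 0.1] w mm 59.5
2 x [-0.0002, -0.0001, 0.0225] [0.03, -0.03, -0.01]
```

```bash
python3 -m creep '[[-0.0003,0,0.015,0,0,0,0],[0,0,0.014,0,0,0,0],[0,0,0.01,0,0,0,0],[0,0,0.006,0,0,0,0],[0,0,0,0,0,0,0],[0,0,0,0,0,0,0],[0,0,0,0,0,0,0]]'; python3 cr.py 0.5 0 59
```

```text
time: 22.08
tcp_pos: [0.5607, 0.1313, 0.1184]
eef_rot: [[0.897, 0.401, -0.186], [0.442, -0.813, 0.379], [0.001, -0.422, -0.907]]
ft_force: [-0.0, -0.1, 0.0]
width: 0.632
22.08 tcp in cradle mm [0.9, -0.1, 64.0] rot err [-0.03, 0.03, -0.01] F cradle [-0.1, 0.0, 0.1] w mm 59.4
1 x [-0.0001, 0.0004, 0.005] [0.03, -0.03, 0.01]
```

```bash
python3 -m creep '[[0,0.0004,0.003,0,0,0,0],[0,0,0.0018,0,0,0,0],[0,0,0,0,0,0,0],[0,0,0,0,0,0,0]]'; python3 cr.py; python3 -m creep '[[0,0,0.0008,0,0,0,0],[0,0,0,0,0,0,0],[0,0,0,0,0,0,0]]'; python3 cr.py
```

```text
time: 22.42
tcp_pos: [0.5598, 0.133, 0.1134]
eef_rot: [[0.897, 0.401, -0.186], [0.442, -0.813, 0.379], [0.0, -0.422, -0.907]]
ft_force: [1.0, -2.3, 5.5]
width: 0.632
22.42 tcp in cradle mm [0.6, -0.0, 58.7] rot err [-0.03, 0.02, -0.01] F cradle [0.0, 0.1, 6.0] w mm 59.4
time: 22.67
tcp_pos: [0.5598, 0.133, 0.1134]
eef_rot: [[0.897, 0.401, -0.186], [0.442, -0.813, 0.379], [0.001, -0.422, -0.907]]
ft_force: [-2.6, -6.3, 14.4]
width: 0.639
22.67 tcp in cradle mm [0.5, -0.0, 58.7] rot err [-0.03, 0.05, -0.01] F cradle [2.0, 5.1, 14.9] w mm 60.0
```

```bash
python3 -m creep '[[0,0,-0.0008,0,0,0,0.85],[0,0,0,0,0,0,0.85],[0,0,0,0,0,0,0.85],[0,0,-0.015,0,0,0,0.85],[0,0,-0.03,0,0,0,0.85],[0,0,-0.035,0,0,0,0.7],[0,0,-0.035,0,0,0,0.6],[0,0,-0.035,0,0,0,0.6]]'; python3 -m creep '[[0,0,-0.03,0,0,0,0.6],[0,0,-0.025,0,0,0,0.6],[0,0,0,0,0,0,0.6],[0,0,0,0,0,0,0.6],[0,0,0,0,0,0,0.6]]'; python3 - <<'E'
from cr import *
show([133,0,260])
p,d,m=grab('wrist','w3.png'); w=cloud(d,m); L=(w-t)@Rm*1000
k=L[(np.abs(L[...,0])<47)&(np.abs(L[...,1])<22)&(L[...,2]>5)&(L[...,2]<90)]
print('stack',len(k),np.percentile(k,[2,25,50,75,98],axis=0).round(1).tolist())
a=L[(L[...,2]>110)&(L[...,0]>60)&(L[...,0]<200)&(np.abs(L[...,1])<40)]
print('arm',len(a),np.percentile(a,[1,50,99],axis=0).round(1).tolist())
r=np.hypot(a[:,0]-78,a[:,2]-94); g=a[(r>100)&(r<150)]; print('grip',np.percentile(g,[2,50,98],axis=0).round(1).tolist(),'ang',np.degrees(np.arctan2(g[:,2]-94,78-g[:,0])).mean(), 'r max',np.percentile(r[r<170],99))
E
```

```text
time: 23.33
tcp_pos: [0.5873, 0.0759, 0.2503]
eef_rot: [[0.897, 0.401, -0.188], [0.443, -0.813, 0.379], [-0.001, -0.423, -0.906]]
ft_force: [0.5, -0.6, -1.2]
width: 0.674
time: 23.75
tcp_pos: [0.5973, 0.0561, 0.2979]
eef_rot: [[0.897, 0.401, -0.189], [0.443, -0.813, 0.379], [-0.001, -0.423, -0.906]]
ft_force: [-0.4, 0.6, -0.3]
width: 0.598
23.75 tcp in cradle mm [1.0, 0.3, 262.0] rot err [0.05, -0.09, -0.01] F cradle [0.5, 0.1, -0.6] w mm 56.2
4 x [0.0001, -0.033, 0.0005] [-0.01, 0.02, 0.0]
stack 2439 [[-41.8, -21.1, 58.7], [-19.1, -11.1, 68.0], [4.5, 0.2, 68.6], [26.3, 10.7, 69.1], [44.9, 21.1, 70.1]]
arm 3570 [[84.0, -15.5, 113.5], [126.1, 0.3, 187.4], [151.9, 16.1, 219.5]]
grip [[124.5, -11.1, 184.1], [139.4, 0.3, 206.3], [151.9, 11.7, 219.5]] ang 118.70109276279976 r max 144.98958688117912
```

View pics/w3.png

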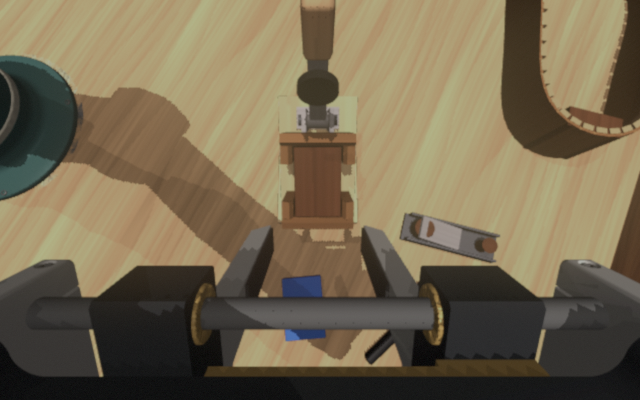

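The stack is square in the pocket at (318,180), with its top at 68.6 mm. The hold-down grip is at about (318,30), centred in y.

```bash
python3 - <<'E'
from cr import *
from scipy.optimize import minimize_scalar
p,d,m=grab('wrist'); w=cloud(d,m); L=(w-t)@Rm*1000
g=L[(L[...,2]>110)&(L[...,0]>60)&(L[...,0]<200)&(np.abs(L[...,1])<9)]
def f(a):
    u=np.array([-np.cos(a),np.sin(a)]); n=np.array([-np.sin(a),-np.cos(a)])*1; n=np.array([-np.sin(a),np.cos(a)])
    v=g[:,[0,2]]-[78,94]; al=v@u; of=v@n
    box=np.maximum(np.abs(al-120)-25,0)**2+np.maximum(np.abs(of)-11,0)**2; ins=np.minimum(np.maximum(np.abs(al-120)-25,np.abs(of)-11),0)
    dd=np.abs(np.sqrt(box)+ins); k=al>92
    return np.minimum(dd[k],8).mean()
for a in np.arange(1.95,2.25,.02): print(round(a,2),round(f(a),2),end='; ')
E
python3 -m creep '[[0,-0.035,0,0,0,0,0.6],[0,-0.035,0,0,0,0,0.6],[0,-0.035,0,0,0,0,0.6],[0,-0.03,0,0,0,0,0.6],[0,0,0,0,0,0,0.6],[0,0,0,0,0,0,0.6],[0,0,0,0,0,0,0.6]]'; python3 cr.py
```

```text
1.95 8.0; 1.97 8.0; 1.99 8.0; 2.01 8.0; 2.03 8.0; 2.05 8.0; 2.07 8.0; 2.09 8.0; 2.11 8.0; 2.13 8.0; 2.15 8.0; 2.17 8.0; 2.19 8.0; 2.21 8.0; 2.23 8.0; 2.25 8.0; time: 24.43
tcp_pos: [0.5434, 0.165, 0.3551]
eef_rot: [[0.897, 0.4, -0.188], [0.442, -0.813, 0.378], [-0.002, -0.423, -0.906]]
ft_force: [0.1, -0.7, -0.1]
width: 0.602
24.43 tcp in cradle mm [135.3, 0.5, 262.5] rot err [0.0, -0.09, 0.02] F cradle [-0.6, 0.2, 0.2] w mm 56.6
```

```bash
python3 - <<'E'
from cr import *
p,d,m=grab('wrist','w4.png'); w=cloud(d,m); L=(w-t)@Rm*1000
g=L[(L[...,2]>150)&(L[...,2]<235)&(L[...,0]>60)&(L[...,0]<200)&(np.abs(L[...,1])<20)]
print(len(g),np.percentile(g,[1,50,99],axis=0).round(1).tolist())
def f(a):
    u=np.array([-np.cos(a),np.sin(a)]); n=np.array([-np.sin(a),-np.cos(a)])
    v=g[:,[0,2]]-[78,94]; al=v@u; of=v@n; k=al>97
    q=np.stack([np.abs(al-120)-25,np.abs(of)-11],1)[k]
    dd=np.abs(np.linalg.norm(np.maximum(q,0),axis=1)+np.minimum(q.max(1),0))
    return np.minimum(dd,8).mean()
for a in np.arange(1.95,2.25,.02): print(round(a,2),round(f(a),2),end='; ')
E
```

```text
1750 [[91.8, -15.6, 158.4], [139.1, 0.4, 206.1], [164.7, 16.4, 219.7]]
1.95 6.12; 1.97 5.45; 1.99 4.9; 2.01 4.71; 2.03 4.89; 2.05 4.78; 2.07 4.36; 2.09 3.85; 2.11 2.97; 2.13 2.01; 2.15 1.05; 2.17 1.17; 2.19 2.22; 2.21 3.66; 2.23 4.88; 2.25 5.65;
```

The fit gives the arm at 2.155 rad, so the grip centre is at cradle (145, 0, 196). I'll pinch it there.

```bash
python3 -m creep '[[0,-0.009,0.01,0,0,0,0.6],[0,0,0.025,0,0,0,0.6],[0,0,0.025,0,0,0,0.6],[0,0,0.018,0,0,0,0.6],[0,0,0,0,0,0,0.6],[0,0,0,0,0,0,0.6],[0,0,0,0,0,0,0.6]]'; python3 cr.py; python3 -m creep '[[0,0,0,0,0,0,0.3],[0,0,0,0,0,0,0],[0,0,0,0,0,0,0],[0,0,0,0,0,0,0],[0,0,0,0,0,0,0],[0,0,0,0,0,0,0]]'; python3 cr.py
python3 - <<'E'
import numpy as np
a=np.linspace(2.155,0,25); h=np.stack([78-122*np.cos(a),94+122*np.sin(a)],1); D=np.diff(h,axis=0)
print([[0,round(-x/1000,4),round(-z/1000,4)] for x,z in D])
E
```

```text
time: 25.07
tcp_pos: [0.5259, 0.2017, 0.2897]
eef_rot: [[0.897, 0.4, -0.186], [0.442, -0.813, 0.379], [0.0, -0.422, -0.906]]
ft_force: [-1.0, 0.4, 0.6]
width: 0.601
25.07 tcp in cradle mm [144.4, -0.1, 186.1] rot err [-0.02, 0.02, 0.02] F cradle [1.0, 0.7, 0.2] w mm 56.5
time: 25.57
tcp_pos: [0.5256, 0.2023, 0.2891]
eef_rot: [[0.897, 0.401, -0.187], [0.442, -0.813, 0.379], [0.0, -0.422, -0.906]]
ft_force: [2.0, -0.6, 1.1]
width: 0.252
25.57 tcp in cradle mm [144.8, -0.0, 185.3] rot err [-0.01, 0.01, -0.01] F cradle [-0.8, -1.5, 1.5] w mm 23.7
[[0, np.float64(0.0094), np.float64(-0.0056)], [0, np.float64(0.0099), np.float64(-0.0048)], [0, np.float64(0.0102), np.float64(-0.0039)], [0, np.float64(0.0106), np.float64(-0.0029)], [0, np.float64(0.0108), np.float64(-0.002)], [0, np.float64(0.0109), np.float64(-0.001)], [0, np.float64(0.011), np.float64(-0.0)], [0, np.float64(0.0109), np.float64(0.001)], [0, np.float64(0.0108), np.float64(0.002)], [0, np.float64(0.0106), np.float64(0.0029)], [0, np.float64(0.0103), np.float64(0.0038)], [0, np.float64(0.0099), np.float64(0.0047)], [0, np.float64(0.0094), np.float64(0.0056)], [0, np.float64(0.0089), np.float64(0.0064)], [0, np.float64(0.0082), np.float64(0.0072)], [0, np.float64(0.0076), np.float64(0.0079)], [0, np.float64(0.0068), np.float64(0.0086)], [0, np.float64(0.006), np.float64(0.0091)], [0, np.float64(0.0052), np.float64(0.0096)], [0, np.float64(0.0043), np.float64(0.0101)], [0, np.float64(0.0034), np.float64(0.0104)], [0, np.float64(0.0024), np.float64(0.0107)], [0, np.float64(0.0015), np.float64(0.0109)], [0, np.float64(0.0005), np.float64(0.0109)]]
```

Gripped at 23.7 mm, which matches the 24 mm grip. Following the arc, first third.

```bash
python3 -m creep '[[0,0.0094,-0.0056,0,0,0,0],[0,0.0099,-0.0048,0,0,0,0],[0,0.0102,-0.0039,0,0,0,0],[0,0.0106,-0.0029,0,0,0,0],[0,0.0108,-0.002,0,0,0,0],[0,0.0109,-0.001,0,0,0,0],[0,0.011,0,0,0,0,0]]'; python3 cr.py;  python3 -m creep '[[0,0.0109,0.001,0,0,0,0],[0,0.0108,0.002,0,0,0,0],[0,0.0106,0.0029,0,0,0,0],[0,0.0103,0.0038,0,0,0,0],[0,0.0099,0.0047,0,0,0,0],[0,0.0094,0.0056,0,0,0,0],[0,0.0089,0.0064,0,0,0,0],[0,0,0,0,0,0,0]]'; python3 cr.py
```

```text
time: 26.15
tcp_pos: [0.5584, 0.1358, 0.2768]
eef_rot: [[0.896, 0.402, -0.188], [0.443, -0.812, 0.38], [0.0, -0.424, -0.906]]
ft_force: [-0.9, 4.9, 2.8]
width: 0.249
26.15 tcp in cradle mm [72.4, 0.0, 205.4] rot err [0.09, -0.03, -0.07] F cradle [5.5, -1.3, 0.5] w mm 23.4
time: 26.82
tcp_pos: [0.5842, 0.0834, 0.2221]
eef_rot: [[0.899, 0.398, -0.182], [0.438, -0.817, 0.376], [0.002, -0.418, -0.909]]
ft_force: [10.6, -14.4, 7.9]
width: 0.243
26.82 tcp in cradle mm [-3.6, 0.0, 180.6] rot err [-0.3, 0.2, 0.22] F cradle [-12.6, -3.2, 14.6] w mm 22.9
```

```bash
python3 -m creep '[[0,0,0,0,0,0,0],[0,0,0,0,0,0,0]]'; python3 cr.py; python3 - <<'E'
from cr import *
p,d,m=grab('wrist','w5.png')
E
```

```text
time: 26.98
tcp_pos: [0.5839, 0.084, 0.2232]
eef_rot: [[0.899, 0.399, -0.182], [0.439, -0.816, 0.376], [0.002, -0.418, -0.909]]
ft_force: [9.0, -14.8, 9.5]
width: 0.247
26.98 tcp in cradle mm [-2.6, 0.0, 181.3] rot err [-0.31, 0.19, 0.16] F cradle [-11.6, -1.5, 15.9] w mm 23.2
```

View pics/w5.png

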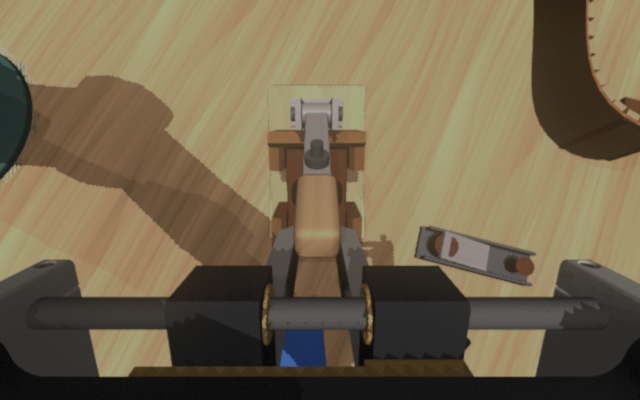

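The wrist view shows the arm swung about 57° over, its grip held at (318,215). The fingers carry about 19 N of strain along the arm, so I'll open, let it relax, re-pinch and go on.

```bash
python3 -m creep '[[0,0,0,0,0,0,0.45],[0,0,0,0,0,0,0.45],[0,0,0,0,0,0,0.45],[0,0,0,0,0,0,0.45]]'; python3 cr.py; python3 - <<'E'
from cr import *
p,d,m=grab('wrist'); w=cloud(d,m); L=(w-t)@Rm*1000
g=L[(L[...,2]>110)&(L[...,2]<235)&(L[...,0]>-60)&(L[...,0]<60)&(np.abs(L[...,1])<9)]
def f(a):
    u=np.array([-np.cos(a),np.sin(a)]); n=np.array([-np.sin(a),-np.cos(a)])
    v=g[:,[0,2]]-[78,94]; al=v@u; of=v@n; k=(al>97)&(al<155)
    q=np.stack([np.abs(al-120)-25,np.abs(of)-11],1)[k]
    return np.minimum(np.abs(np.linalg.norm(np.maximum(q,0),axis=1)+np.minimum(q.max(1),0)),8).mean()
A=np.arange(.5,1.2,.01); F=[f(a) for a in A]; i=np.nanargmin(F); a0=A[i]; print(len(g),'a',a0,F[i])
h=np.array([78-122*np.cos(a0),0,94+122*np.sin(a0)]); print('handle',h)
show(h-[0,0,12])
a=np.linspace(a0,0,12); h=np.stack([78-122*np.cos(a),94+122*np.sin(a)],1); D=np.diff(h,axis=0)
print([[0,float(round(-x/1000,4)),float(round(-z/1000,4))] for x,z in D])
E
```

```text
time: 27.37
tcp_pos: [0.5816, 0.088, 0.2224]
eef_rot: [[0.897, 0.401, -0.188], [0.443, -0.813, 0.379], [-0.001, -0.423, -0.906]]
ft_force: [0.6, 0.7, 0.9]
width: 0.448
27.37 tcp in cradle mm [1.2, 0.3, 178.6] rot err [0.02, -0.07, -0.02] F cradle [0.7, -0.9, 0.6] w mm 42.1
3928 a 1.0800000000000005 0.5172367425516196
handle [ 20.49793957   0.         201.59885244]
27.42 tcp in cradle mm [1.3, 0.3, 178.6] rot err [0.02, -0.06, -0.02] F cradle [0.6, 0.6, -0.6] w mm 41.9
1 x [0.0003, -0.0192, -0.011] [-0.02, 0.06, 0.02]
[[0, 0.0103, 0.0062], [0, 0.0096, 0.0071], [0, 0.0089, 0.008], [0, 0.008, 0.0089], [0, 0.0071, 0.0096], [0, 0.0062, 0.0103], [0, 0.0051, 0.0108], [0, 0.004, 0.0113], [0, 0.0029, 0.0116], [0, 0.0018, 0.0118], [0, 0.0006, 0.012]]
```

Actual arm angle is 1.08 rad: the pinch slipped out to the grip's end. Switching to pushing from behind with closed fingers.

```bash
python3 -m creep '[[0,0,-0.036,0,0,0,0.45],[0,0,-0.038,0,0,0,0.45],[0,-0.03,0,0,0,0,0],[0,-0.03,0,0,0,0,0],[0,0,0.02,0,0,0,0],[0,0,0.024,0,0,0,0],[0,0,0,0,0,0,0],[0,0,0,0,0,0,0]]'; python3 -m creep '[[0,0,0,0,0,0,0]]'; python3 cr.py 40 0 206
python3 - <<'E'
import numpy as np
a=np.linspace(1.08,0,13); P=np.stack([78-122*np.cos(a)+11*np.sin(a)+8*np.sin(a)-2*np.sin(a),94+122*np.sin(a)+11*np.cos(a)-2*np.cos(a)],1); D=np.diff(P,axis=0)
print(P[0],P[-1]);print([[0,float(round(-x/1000,4)),float(round(-z/1000,4))] for x,z in D])
E
```

```text
time: 28.08
tcp_pos: [0.5628, 0.1254, 0.275]
eef_rot: [[0.896, 0.401, -0.189], [0.443, -0.813, 0.379], [-0.002, -0.423, -0.906]]
ft_force: [0.4, 0.1, 0.5]
width: 0.066
time: 28.17
tcp_pos: [0.5639, 0.1246, 0.2761]
eef_rot: [[0.897, 0.401, -0.187], [0.442, -0.813, 0.379], [-0.0, -0.422, -0.906]]
ft_force: [0.1, -0.8, -0.1]
width: 0.012
28.17 tcp in cradle mm [60.8, 0.0, 210.1] rot err [-0.02, 0.0, 0.01] F cradle [-0.7, 0.3, 0.2] w mm 1.2
1 x [0.0, 0.0208, 0.0041] [0.02, -0.0, -0.01]
[ 35.49122229 205.84080772] [-44. 103.]
[[0, 0.0102, 0.0049], [0, 0.0098, 0.0058], [0, 0.0093, 0.0066], [0, 0.0087, 0.0074], [0, 0.0081, 0.0081], [0, 0.0073, 0.0087], [0, 0.0066, 0.0093], [0, 0.0057, 0.0098], [0, 0.0049, 0.0102], [0, 0.0039, 0.0105], [0, 0.003, 0.0108], [0, 0.002, 0.0109]]
```

Move to contact at (35.5, 206), then follow the first half of the arc.

```bash
python3 -m creep '[[0,0.0125,0.002,0,0,0,0],[0,0.0125,0.002,0,0,0,0],[0,0.0102,0.0049,0,0,0,0],[0,0.0098,0.0058,0,0,0,0],[0,0,0,0,0,0,0]]'; python3 cr.py; python3 -m creep '[[0,0.0093,0.0066,0,0,0,0],[0,0.0087,0.0074,0,0,0,0],[0,0.0081,0.0081,0,0,0,0],[0,0.0073,0.0087,0,0,0,0],[0,0,0,0,0,0,0],[0,0,0,0,0,0,0]]'; python3 cr.py -13.3 0 157.6
python3 - <<'E'
from cr import *
p,d,m=grab('wrist','w6.png'); w=cloud(d,m); L=(w-t)@Rm*1000
g=L[(L[...,2]>75)&(L[...,2]<235)&(L[...,0]>-80)&(L[...,0]<60)&(np.abs(L[...,1])<9)]
def f(a):
    u=np.array([-np.cos(a),np.sin(a)]); n=np.array([-np.sin(a),-np.cos(a)])
    v=g[:,[0,2]]-[78,94]; al=v@u; of=v@n; k=(al>97)&(al<143)&(of>-16)&(of<5)
    return np.abs(of[k]+11).mean() if k.sum()>50 else 99
A=np.arange(0,1.2,.01); F=[f(a) for a in A]; i=np.argmin(F); print('a',A[i],F[i])
E
```

```text
time: 28.58
tcp_pos: [0.5786, 0.0922, 0.2404]
eef_rot: [[0.898, 0.398, -0.189], [0.44, -0.814, 0.378], [-0.003, -0.423, -0.906]]
ft_force: [0.3, -0.1, -1.1]
width: 0.008
28.58 tcp in cradle mm [13.5, 1.1, 192.8] rot err [0.01, -0.13, 0.18] F cradle [-0.7, -0.2, -0.9] w mm 0.8
time: 29.08
tcp_pos: [0.586, 0.0786, 0.2001]
eef_rot: [[0.897, 0.4, -0.188], [0.442, -0.813, 0.379], [-0.002, -0.423, -0.906]]
ft_force: [0.3, 0.7, 0.4]
width: 0.005
29.08 tcp in cradle mm [-17.6, 0.5, 162.7] rot err [0.02, -0.09, 0.04] F cradle [0.6, -0.6, 0.2] w mm 0.5
1 x [0.0005, -0.0043, 0.0051] [-0.02, 0.09, -0.04]
a 0.47000000000000003 0.6875160825729864
```

```bash
python3 -m creep '[[0,0.008,0.012,0,0,0,0],[0,0.008,0.012,0,0,0,0],[0,0.0033,0.0088,0,0,0,0],[0,0.0033,0.0088,0,0,0,0],[0,0.002,0.007,0,0,0,0],[0,0.0019,0.004,0,0,0,0],[0,0,0,0,0,0,0],[0,0,0,0,0,0,0]]'; python3 cr.py -44 0 104
```

```text
time: 29.8
tcp_pos: [0.587, 0.0771, 0.142]
eef_rot: [[0.897, 0.401, -0.187], [0.443, -0.813, 0.379], [-0.001, -0.423, -0.906]]
ft_force: [0.4, -0.1, 0.4]
width: 0.001
29.8 tcp in cradle mm [-43.7, 0.3, 110.8] rot err [-0.0, -0.04, -0.01] F cradle [-0.1, -0.3, 0.5] w mm 0.1
1 x [0.0003, 0.0003, 0.0068] [0.0, 0.04, 0.01]
```

```bash
python3 -m creep '[[0,0,0.003,0,0,0,0],[0,0,0.002,0,0,0,0],[0,0,0,0,0,0,0],[0,0,0,0,0,0,0]]'; python3 cr.py; python3 -m creep '[[0,0,0.001,0,0,0,0],[0,0,0,0,0,0,0],[0,0,0,0,0,0,0]]'; python3 cr.py
```

```text
time: 30.13
tcp_pos: [0.586, 0.0792, 0.1376]
eef_rot: [[0.897, 0.401, -0.187], [0.443, -0.813, 0.379], [-0.0, -0.423, -0.906]]
ft_force: [-0.6, -0.3, -0.0]
width: 0.004
30.13 tcp in cradle mm [-43.6, 0.2, 105.9] rot err [0.0, -0.03, -0.02] F cradle [-0.0, 0.7, 0.0] w mm 0.3
time: 30.38
tcp_pos: [0.586, 0.0792, 0.1372]
eef_rot: [[0.897, 0.401, -0.187], [0.442, -0.813, 0.379], [0.0, -0.423, -0.906]]
ft_force: [-2.0, -2.6, 8.7]
width: 0.004
30.38 tcp in cradle mm [-43.6, 0.2, 105.6] rot err [-0.0, 0.0, -0.02] F cradle [2.4, 3.0, 8.5] w mm 0.4
```

```bash
python3 -m creep '[[0,0,0.0006,0,0,0,0],[0,0,0,0,0,0,0],[0,0,0,0,0,0,0]]'; python3 cr.py; python3 -m creep '[[0,0,-0.02,0,0,0,0],[0,0,-0.035,0,0,0,0],[0,0,-0.04,0,0,0,0],[0,0,-0.04,0,0,0,0],[0,0,-0.04,0,0,0,0],[0,0,0,0,0,0,0],[0,0,0,0,0,0,0],[0,0,0,0,0,0,0]]'; python3 - <<'E'
from cr import *
show(None)
p,d,m=grab('wrist','w7.png'); w=cloud(d,m); L=(w-t)@Rm*1000
g=L[(L[...,2]>75)&(L[...,2]<235)&(L[...,0]>-80)&(L[...,0]<60)&(np.abs(L[...,1])<9)]
k=g[(g[:,0]<-19)&(g[:,0]>-64)&(g[:,2]>95)]; print('grip top',len(k),np.polyfit(k[:,0],k[:,2],1),np.median(k,axis=0).round(1))
k=L[(np.abs(L[...,0])<40)&(np.abs(L[...,1])>21)&(np.abs(L[...,1])<28)&(L[...,2]>50)&(L[...,2]<75)]
print('cap',np.percentile(k,[2,50,98],axis=0).round(1).tolist(), np.linalg.lstsq(np.c_[k[:,:2],np.ones(len(k))],k[:,2],rcond=None)[0].round(4))
q,d2,_=grab('scene'); q=q[85:235,380:490]
o=np.zeros((540,800,3),np.uint8); o[:500,:]=cv2.resize(p[0:400,0:640],(800,500)); b=cv2.resize(q,None,fx=2.4,fy=2.4,interpolation=cv2.INTER_CUBIC); o[540-b.shape[0]:,800-b.shape[1]:]=b
cv2.imwrite('pics/fin.png',o[...,::-1])
E
```

```text
time: 30.63
tcp_pos: [0.5861, 0.0792, 0.1372]
eef_rot: [[0.897, 0.401, -0.186], [0.442, -0.813, 0.379], [0.001, -0.422, -0.906]]
ft_force: [-3.0, -5.1, 15.1]
width: 0.004
30.63 tcp in cradle mm [-43.7, 0.2, 105.5] rot err [-0.01, 0.02, -0.02] F cradle [3.5, 4.9, 15.1] w mm 0.4
time: 31.3
tcp_pos: [0.6183, 0.0137, 0.294]
eef_rot: [[0.897, 0.401, -0.188], [0.443, -0.813, 0.379], [-0.001, -0.423, -0.906]]
ft_force: [0.5, 0.6, -0.5]
width: 0.005
31.3 tcp in cradle mm [-43.5, 0.3, 278.5] rot err [0.04, -0.06, -0.01] F cradle [0.0, -0.7, -0.6] w mm 0.5
grip top 555 [-5.87456642e-03  1.05239600e+02] [-4.100e+01  1.000e-01  1.055e+02]
cap [[-37.6, -27.7, 66.9], [1.0, -21.0, 68.6], [37.7, 27.8, 70.4]] [-4.00000e-04 -4.00000e-03  6.86044e+01]
```

View pics/fin.png

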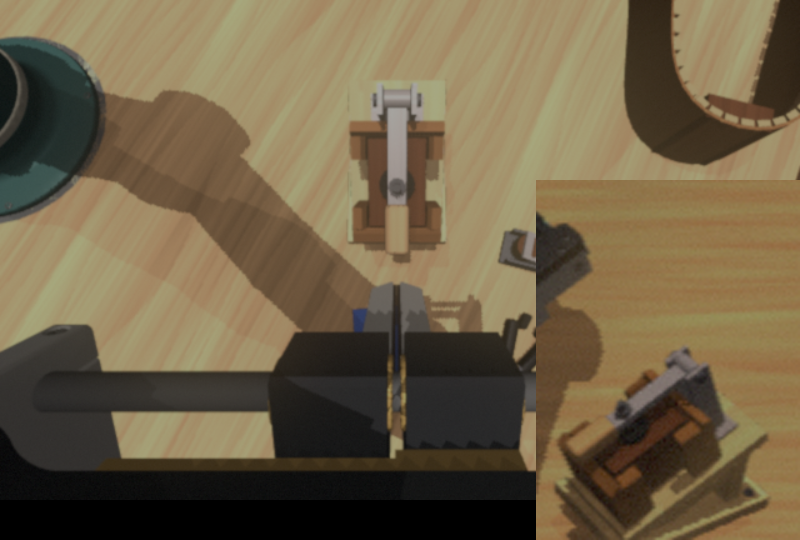

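The arm is closed flat over the stack, with its pad at (397,187) on the cap. The grip's top is parallel to the floor at 105.5 mm (expected 105), and the cap is flat at 68.6 mm. Handing in.

```bash
python3 -c "
from plant import sign_off
print(sign_off())"
```

```text
the job is handed in; nothing more can be done
None
```

The heel is stacked in the jig pocket in the order asked: heel block, middle block, then cap. The hold-down arm is closed with its pad on the cap. I handed the job in at about 31.4 s of the 72 s allowed.

**Placing:** I lowered each piece until light contact, at most about 18 N, before letting go. The tops measured 34.6, 56.6 and 68.6 mm above the pocket floor, against 34, 56 and 68 mm expected. The cap lies flat, with no measurable tilt.

**Hold-down:** My first try at swinging it over, by pinching the grip, slipped along the grip with up to about 20 N on the wrist. I finished by pushing it over with closed fingers and pressing it down to a firm stop at 15 N. The top of the grip is parallel to the pocket floor, 105.5 mm above it against 105 mm expected, so the arm is at angle 0. The robot had backed well clear of it before hand-in.

**Disagreements and gaps:**
- **Jig position:** the overhead and scene cameras put the jig about 4 mm apart. I used the close-up wrist view, and every piece went in without touching the walls.
- **Bystander items:** I never touched the tape roll, clamp or plane on purpose, but I did not measure their positions again at the end.

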